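# Load the dye workshop's suction bed with pattern plates

### The job

First push the suction selector fully home against its green (vent) end stop, and only then lift the wooden pressure board off the suction bed onto a clear patch of bench. Stack every white pattern plate flat, pattern up, and squarely in one pile inside the blue outline of the bed, notches over the outline's notches, and set the board squarely back on top, long side along the outline's long side and its grip up. With the pile loaded, slide the selector fully home to its red (suction) end stop, and last of all turn the red valve knob clockwise until it clicks past its detent and stays there; leave the weights, dye pots and brush where they are.

Things in the scene. Friction and masses are not known exactly. Their poses are not given: they have to be found in the camera images.
- bed_mark (a point): centre of the top face of the suction bed, a fixed aluminium slab 140 (x) x 130 (y) x 12 mm on the bench (top face 12 mm up), with dark suction holes and a blue outline 106 (x) x 96 mm (y) around this point, notched like the plates on its two long (x) sides; z up
- plate1: loose white pattern plate, 100 (x) x 90 (y) x 12 mm (z), about 0.12 kg, metal pattern outline inlaid flush in its upper face; a finger notch 40 mm long and 17 mm deep in the middle of each 100 mm side leaves it 56 mm wide across y, where it is gripped; origin at the centre of its underside. It may be absent: two to four plates are out on a given day
- plate2: loose white pattern plate, 100 (x) x 90 (y) x 12 mm (z), about 0.12 kg, metal pattern outline inlaid flush in its upper face; a finger notch 40 mm long and 17 mm deep in the middle of each 100 mm side leaves it 56 mm wide across y, where it is gripped; origin at the centre of its underside. It may be absent: two to four plates are out on a given day
- plate3: loose white pattern plate, 100 (x) x 90 (y) x 12 mm (z), about 0.12 kg, metal pattern outline inlaid flush in its upper face; a finger notch 40 mm long and 17 mm deep in the middle of each 100 mm side leaves it 56 mm wide across y, where it is gripped; origin at the centre of its underside. It may be absent: two to four plates are out on a given day
- plate4: loose white pattern plate, 100 (x) x 90 (y) x 12 mm (z), about 0.12 kg, metal pattern outline inlaid flush in its upper face; a finger notch 40 mm long and 17 mm deep in the middle of each 100 mm side leaves it 56 mm wide across y, where it is gripped; origin at the centre of its underside. It may be absent: two to four plates are out on a given day
- board: loose wooden pressure board, 100 (x) x 90 (y) x 14 mm (z), about 0.3 kg, with a black grip bar standing on it, 60 (along x) x 20 (along y) x 30 mm high, so its top is 44 mm above the underside; origin at the centre of the underside; it starts lying askew on the bed
- selector (a joint): travel of the suction selector in m along its track: 0 = against the green (vent) end stop, 0.10 = against the red (suction) end stop; about 2 to 3 N to slide, stays where it is left
- selector_top (a point): centre of the top face of the selector grip, a black block 28 mm wide across the track (x) x 20 mm along it (y) x 40 mm high, top 54.5 mm above the bench, on a grey fixed track 46 mm wide, 170 mm long, 14 mm high with a green and a red end; y points along the track from the green end to the red end
- valve (a joint): angle of the valve knob in rad, growing clockwise seen from above: it rests at 0 (pointer at the green dot), resists with up to about 0.17 N m on the way to 0.6, then clicks on to rest at 1.2 (pointer at the red dot); hard stop at 1.35. Let go before 0.6 it springs back to 0
- valve_grip (a point): on the axis of the valve knob, at the height to grip (43 mm above the bench): a red bar 48 mm long (x) x 16 mm wide (y) x 34 mm high, top 52 mm above the bench, on a black disc of radius 25 mm and a fixed round brass base of radius 42 mm and height 12 mm; it turns with the knob; the white pointer is on the bar's -x half
- weight_a: bystander: small round iron weight, diameter 38 mm, 22 mm high; origin at the centre of its underside
- weight_b: bystander: small round iron weight, diameter 38 mm, 22 mm high; origin at the centre of its underside
- weight_c: bystander: large round iron weight, diameter 90 mm, 40 mm high; origin at the centre of its underside
- pot_a: bystander: brass dye pot, diameter 72 mm, 70 mm high, with a thin spout 155 mm out along its x; origin at the centre of its underside
- pot_b: bystander: steel dye pot, diameter 72 mm, 70 mm high, with a thin spout 155 mm out along its x; origin at the centre of its underside
- brush: bystander: brush 200 mm long, lying along its x; origin on its underside at mid-length
Not all that is in view belongs to the job. What is shaped like the plate4 but orange is not meant.

How it is judged (in metres and radians):
On the way, in this order (a step that is already met when the one before it is completed fails the run):
1. the selector is fully home at its green (vent) end stop (value of joint selector below 0.003 m), for 0.2 s.
2. the pressure board has been taken off the bed and set down beside it (horizontal distance between board and bed_mark above 0.1 m and contact force between the fingers and board below 0.1 N), for 0.2 s.
3. all the plates lie flat and square in one pile on the bed's outline, released (horizontal distance between each of plate1, plate2, plate3, plate4 and bed_mark below 0.006 m and angle between the x axis of each of plate1, plate2, plate3, plate4 and the x axis of bed_mark, either way round below 0.08 rad and angle between each of plate1, plate2, plate3, plate4's own z axis and vertical below 0.06 rad and z of plate1 in the frame of bed_mark between -0.003 and 0.041 m and contact force between the fingers and plate1 below 0.1 N and linear speed of each of plate1, plate2, plate3, plate4 below 0.02 m/s and z of plate2 in the frame of bed_mark between -0.003 and 0.041 m and contact force between the fingers and plate2 below 0.1 N and z of plate3 in the frame of bed_mark between -0.003 and 0.041 m and contact force between the fingers and plate3 below 0.1 N and z of plate4 in the frame of bed_mark between -0.003 and 0.041 m and contact force between the fingers and plate4 below 0.1 N), for 0.3 s.
4. the pressure board lies flat and square on top of the pile, released (horizontal distance between board and bed_mark below 0.006 m and angle between the x axis of board and the x axis of bed_mark, either way round below 0.08 rad and angle between board's own z axis and vertical below 0.06 rad and z of board in the frame of bed_mark between 0.02 and 0.053 m and contact force between the fingers and board below 0.1 N and linear speed of board below 0.02 m/s and z of board in the frame of plate1 above 0.008 m and z of board in the frame of plate2 above 0.008 m and z of board in the frame of plate3 above 0.008 m and z of board in the frame of plate4 above 0.008 m), for 0.3 s.
5. the selector is fully home at its red (suction) end stop (value of joint selector above 0.097 m), for 0.2 s.
6. the valve knob has clicked past its detent (value of joint valve above 1.1 rad), for 0.2 s.
At the end, for the whole second after the job is handed in: every plate that is out, and the pressure board on top of them, lies flat (within 0.06 rad), released and at rest, its centre within 6 mm of the bed mark and its long side within 0.08 rad of the outline's; the selector is within 3 mm of its red end stop; the valve knob is past 1.1 rad (all of step 3 and all of step 4 and value of joint selector above 0.097 m and value of joint valve above 1.1 rad); the robot touches nothing.
It fails at once if a weight, a pot or the brush is displaced by more than 6 cm (distance of any of weight_a, weight_b, weight_c, pot_a, pot_b, brush from where it was at the start of the episode above 0.06 m).
Of plate1, plate2, plate3, plate4 only 2 to 4 are there at a start; the rules pass over those that are not, and their reading is None.
At some moment in a run one of plate1, plate2, plate3, plate4 may be knocked a few centimetres aside while the robot is not near it.
Once in a run the grip may slacken for a moment while it holds something.
It also fails if it takes over 210 s, if anything falls off the work surface, if the arm or the gripper's body presses on something with over 40 N, if the wrist force passes 120 N, or if a joint passes its speed limit or range.

### The arm

A 6-joint arm with a two-finger parallel gripper is mounted at the origin on the work surface. World frame = base frame: x ahead of the robot, y to its left, z up, the work surface at z = 0. Lengths are in mm, angles in degrees, forces in N, time in s.
With the tool pointing down it reaches from about 300 to 850 mm from the base axis. Payload 4.2 kg.
Tool frame: the origin (TCP) lies midway between the tips of the shut fingers; the grasp point (between the pads) lies 19 mm behind it; z points along the fingers, y is the line along which they close (so a half turn about z gives the same grasp; the last joint's range is limited). The gripper opens to 91 mm and grips with 3 to 60 N. Pads are 32 mm wide; open, the fingers measure 118 mm over their backs; the gripper's body (76 mm by 178 mm) begins 60 mm behind the grasp point.
Start: joints at [-1.146, 18.312, 89.639, -0, 72.044, -1.146], TCP at [575.016, 0, 213.976] pointing down, gripper open.
Joint ranges: [-177.97, 177.97], [-48.28, 115.42], [12.27, 149.76], [-77.06, 257.06], [2.81, 150.46], [-146.56, 146.56]. Speed limits (degrees/s): [147.25, 147.25, 180, 180, 180, 180].

### API

Orientations are given as [roll, pitch, yaw] about the fixed x, y, z axes, in that order (R = Rz(yaw) Ry(pitch) Rx(roll)).
In Python, from workcell import env gives the robot as it stands.
- The arm moves only by the tool send_rows, never from a script. Its argument "steps" is a list that holds one entry, the list of rows, each a list of 5 numbers: the shift along the tool's x, y, z scaled (see below), then the turn about the tool's z scaled (see below), then the opening, from 0 (shut) to 1 (fully open). In form: [[[dx, dy, dz, yaw, fingers], ...]]. A call has 1 to 5 rows; each row shifts and turns the commanded pose from where the row before left it, along the tool's axes as they then stand; what a row does not reach is not made up. The controller multiplies each number of a shift by 0.04 m and each number of a turn by 0.12 rad. A row lasts 1/12 s, in which the tool goes at most 41.7 mm and 7.16 degrees, less where a joint would pass 70% of its speed; a pose out of reach is approached as far as the arm can. A call with a number of a shift or a turn outside -1 to 1 is refused whole. A call with a gripper value outside its range is refused whole. The fingers move at their own pace and stop on an object; "squeeze" is the grip in N (left out, the last holds). Time passes only in rows, so rows that do not move let the fingers close. It gives the time, the measured TCP pose, the force, the opening and the grip force at its end, in the units of the state.
- env.state(): the state, without advancing time (a new reading comes with each control period).
- env.grab_frame(name): name is "scene" or "side" or "wrist"; returns a dict with "pixels" (420x560x3 uint8, red, green, blue), "depth" (420x560 float32, mm along the optical axis (not along the pixel's ray), 0 where there is no reading), "intrinsics" (3x3 intrinsics, pixels), "dist" ([k1, k2, p1, p2, k3] as OpenCV has them; the pictures are not rectified), "cam_to_world" (4x4, takes a point from camera to world coordinates). Camera axes: x right, y down, z forward; pixel columns grow to the right and rows downward; lengths in mm; the calibration is good to about 2 mm. A picture is of the moment at which its call begins.
- env.job_done(): hands the job in; it is judged then, once.
The state is a dict: "time_s": time; "qpos": joint angles; "qvel": joint speeds; "effort": joint torques, N m; "ee_pos": TCP position; "ee_rot": TCP orientation; "force": force on the tool from outside, world axes, zero at the start; "torque": the same for the moment, N m; "gripper_width": finger opening in mm; "gripper_force": force on a finger pad.
Only numpy, scipy, OpenCV 4.12 (cv2) and the standard library are available. Lean on these libraries where they do the work, as an engineer would, in place of code of your own. Each camera call takes 0.05 s, during which the arm holds its last target. There are 200 camera calls.

## Working session

There is one attempt and no reset: what is moved stays moved. The work goes in short steps, Python scripts to look and compute and a tool call to move; the robot and the scene stay as the last step left them, time stands still between calls to the robot, and variables do not carry over. Pictures are saved under pics/ and viewed, at most 14 in all, crops included, and the job is handed in when it is done.

Besides the shell and the picture viewer there is one more tool, called after "Emit:" in YAML: its name, and indented under it one key for each argument. send_rows: Moves the arm, as the interface text tells. Shifts and turns lie within -1 to 1; 1 stands for 0.04 m of shift or 0.12 rad of turn. Its arguments: {"type":"object","properties":{"steps":{"type":"array"},"squeeze":{"type":"number"}},"required":["steps"]}

```bash
ls; mkdir -p pics
cat > h.py <<'E'
import numpy as np, cv2
from workcell import env
def grab(n):
    f=env.grab_frame(n); f['bgr']=cv2.cvtColor(f['pixels'],cv2.COLOR_RGB2BGR); return f
def toplane(f,uv,z):
    uv=np.asarray(uv,float).reshape(-1,1,2)
    n=cv2.undistortPoints(uv,np.array(f['intrinsics']),np.array(f['dist'])).reshape(-1,2)
    T=np.array(f['cam_to_world']); d=np.c_[n,np.ones(len(n))]@T[:3,:3].T; o=T[:3,3]
    return o+d*((z-o[2])/d[:,2])[:,None]
def cloud(f):
    h,w=f['depth'].shape; u,v=np.meshgrid(np.arange(w),np.arange(h))
    n=cv2.undistortPoints(np.stack([u,v],-1).reshape(-1,1,2).astype(float),np.array(f['intrinsics']),np.array(f['dist'])).reshape(-1,2)
    T=np.array(f['cam_to_world']); p=np.c_[n,np.ones(len(n))]*f['depth'].reshape(-1,1)
    return (p@T[:3,:3].T+T[:3,3]).reshape(h,w,3)
E
python3 - <<'E'
from h import *
s=env.state(); print(s)
for n in ['scene','side','wrist']:
    f=grab(n); cv2.imwrite(f'pics/{n}0.png',f['bgr']); np.save(f'{n}0.npy',f,allow_pickle=True)
    print(n,np.round(f['cam_to_world'],3).tolist(),f['intrinsics'],f['dist'])
E
```

```text
pics
{'time_s': 0.0, 'qpos': array([-1.14586342e+00,  1.83499561e+01,  8.97058548e+01, -1.93670596e-03,
        7.20443161e+01, -1.14636258e+00]), 'qvel': array([ 0.101193  , -0.04811958, -0.00379821, -0.09853294,  0.0841382 ,
        0.15976229]), 'effort': array([-5.01459035e-04, -4.12465632e+01, -2.31973493e+01,  7.28826877e-02,
        4.58198413e-02, -1.41870069e-04]), 'ee_pos': array([5.74493160e+02, 6.32514598e-04, 2.13140915e+02]), 'ee_rot': array([-1.79899856e+02, -1.62221301e-04,  9.00010977e+01]), 'force': array([ 0.18575444, -0.58217713,  0.58185173]), 'torque': array([-0.0051778 ,  0.04290856,  0.04738875]), 'gripper_force': 0.0, 'gripper_width': 91.2762144817119}
scene [[0.749, 0.493, -0.442, 1076.023], [0.663, -0.55, 0.508, -647.387], [0.008, -0.674, -0.739, 1021.867], [0.0, 0.0, 0.0, 1.0]] [[517.17185379   0.         270.75538629]
 [  0.         517.17185379 198.93909042]
 [  0.           0.           1.        ]] [-0.05179217  0.          0.          0.          0.        ]
side [[0.998, -0.052, 0.028, 455.964], [-0.058, -0.768, 0.638, -745.12], [-0.012, -0.638, -0.77, 1007.316], [0.0, 0.0, 0.0, 1.0]] [[395.98852003   0.         277.37122452]
 [  0.         395.98852003 208.57001738]
 [  0.           0.           1.        ]] [0.0296567 0.        0.        0.        0.       ]
wrist [[1.0, -0.001, -0.001, 576.361], [-0.001, -0.972, -0.233, 65.185], [-0.001, 0.233, -0.972, 383.664], [0.0, 0.0, 0.0, 1.0]] [[326.94290527   0.         275.65818173]
 [  0.         326.94290527 205.96251698]
 [  0.           0.           1.        ]] [-0.02950991  0.          0.          0.          0.        ]
```

View pics/scene0.png

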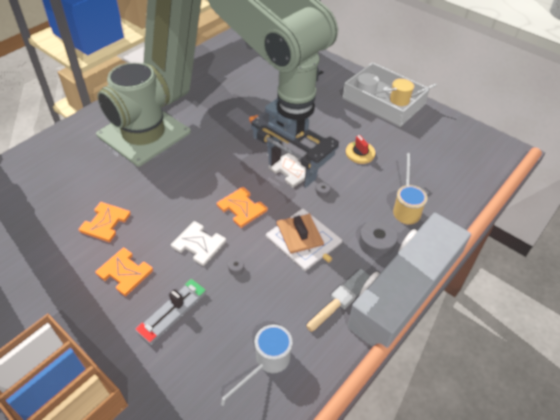

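View pics/side0.png

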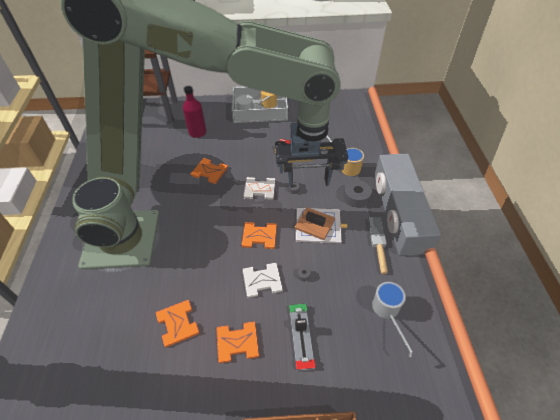

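```bash
cat >> h.py <<'E'
def comps(f,mask,z,amin=30):
    n,l,st,c=cv2.connectedComponentsWithStats(mask.astype(np.uint8)*255)
    C=cloud(f); out=[]
    for i in range(1,n):
        if st[i,4]<amin: continue
        v,u=np.where(l==i); w=toplane(f,np.c_[u,v],z)[:,:2]
        zz=C[v,u,2]; zz=zz[f['depth'][v,u]>0]
        r=cv2.minAreaRect(w.astype(np.float32))
        out.append(dict(px=c[i].round(),n=int(st[i,4]),z=np.percentile(zz,[10,50,90]).round(1) if len(zz) else None,cen=w.mean(0).round(1),rect=np.round([*r[0],*r[1],r[2]],1)))
    return out
def masks(f):
    h,s,v=[x.astype(int) for x in cv2.split(cv2.cvtColor(f['bgr'],cv2.COLOR_BGR2HSV))]
    return dict(white=(s<40)&(v>195),red=((h<6)|(h>174))&(s>150)&(v>100),green=(h>45)&(h<85)&(s>120)&(v>70),
      blue=(h>100)&(h<130)&(s>70)&(v>60),wood=(h>5)&(h<16)&(s>90)&(v>70)&(v<200),black=(v<45),orange=(h<16)&(h>6)&(s>200)&(v>200))
E
python3 - <<'E'
from h import *
for n in ['scene','side','wrist']:
    f=np.load(f'{n}0.npy',allow_pickle=True).item(); m=masks(f)
    for k,z,a in [('white',12,60),('red',14,25),('green',14,25),('wood',26,100),('orange',12,300)]:
        for o in comps(f,m[k],z,a):
            c=o['cen']
            if 200<c[0]<900 and -600<c[1]<500: print(n,k,*[o[x] for x in ('px','n','z','cen','rect')])
im=[]
f=np.load('side0.npy',allow_pickle=True).item()
a=cv2.resize(f['bgr'][150:260,220:400],None,fx=4.4,fy=4.4,interpolation=2); cv2.imwrite('pics/crop_side.png',a[:600,:800])
f=np.load('wrist0.npy',allow_pickle=True).item()
E
```

```text
scene white [290. 169.] 541 [ 9.3 12.5 15.4] [435.3 169.9] [434.3 170.4  76.8 102.8  82.3]
scene white [433. 244.] 2386 [ 97.1  99.8 102.1] [868.8 201.4] [863.  205.2 184.  114.6  89.9]
scene white [302. 246.] 806 [ 9.3 12.3 15.1] [631.1 -17.1] [615.2   4.5 128.7 142.6  83.8]
scene white [198. 242.] 1157 [ 8.4 12.3 15.2] [ 432.6 -178.4] [ 432.2 -177.7  104.8   94.8    8.2]
scene white [342. 295.] 191 [18.1 20.1 22.4] [786.2 -65.6] [786.8 -65.6  34.2  36.4  87.4]
scene white [366. 301.] 280 [ 97.9  99.9 101.6] [836.2 -41.8] [836.  -41.7  33.9  51.1   1.9]
scene white [156. 316.] 169 [12.1 14.6 25.4] [ 514.3 -379.9] [ 516.4 -377.    19.1   75.1    5.3]
scene white [165. 322.] 128 [11.2 13.9 16.1] [ 540.  -376.3] [ 539.9 -375.9   11.2   61.5    1.7]
scene white [273. 343.] 239 [67.2 69.5 71.8] [ 746.6 -257.9] [ 745.3 -254.7   76.6   76.2   41.7]
scene red [362. 146.] 106 [28.3 41.3 51.4] [530.6 382.3] [530.2 383.5  29.7  60.   62.2]
scene red [146. 333.] 113 [15.  17.5 20.2] [ 529.5 -422.9] [ 528.3 -422.3   43.3   15.5    1.1]
scene green [199. 289.] 30 [16.2 18.2 21.2] [ 534.9 -271.4] 
[... 1841 characters left out ...]
5] [895.1 -34.1  10.4  34.3  28.1]
wrist white [441. 239.] 237 [ 9.8 17.1 19.5] [775.2 -65.5] [775.3 -64.7  12.1  37.8   6.7]
wrist white [190. 309.] 852 [10.7 11.6 12.6] [ 466.3 -159.1] [ 4.619e+02 -1.542e+02  4.530e+01  5.520e+01  3.000e-01]
wrist white [413. 409.] 121 [68.  69.2 70. ] [ 767.6 -317.2] [ 767.6 -317.5   39.2   10.1   56.9]
wrist red [549.  52.] 60 [55.4 66.1 74.6] [868.7 145.6] [868.4 145.5  23.4   3.   13. ]
wrist wood [308. 164.] 3648 [24.7 25.7 26.8] [611.7  26.8] [609.6  12.2  75.8  99.7  59.8]
wrist wood [138. 168.] 155 [-0.3  3.6  9.8] [424.   22.5] [426.   21.6  16.2  67.2  66.1]
wrist wood [192. 195.] 190 [-0.6  2.8  7.3] [482.6  -8.1] [471.3 -17.2  84.7  30.9  82.6]
```

View pics/crop_side.png

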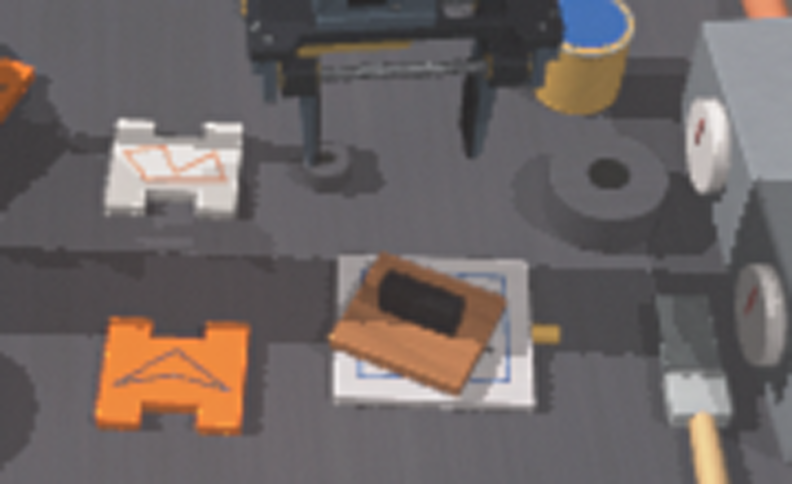

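View pics/wrist0.png

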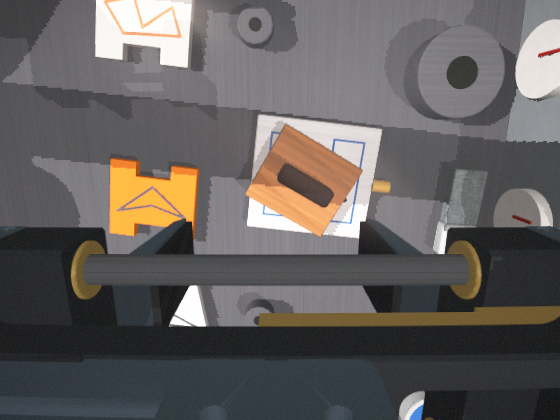

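Candidates: white plates at side (262,280) and (260,188), white faces with pattern inlay, match the description. The orange ones at (260,235), (210,170), (178,322) and (238,342) are decoys. Both white plates have their top at z≈12, so they are single. The board lies askew on the white bed at (318,225), and the crop confirms this.

```bash
cat >> h.py <<'E'
def rect(p):
    r=cv2.minAreaRect(np.asarray(p)[:,:2].astype(np.float32)); a=r[2]; w,h=r[1]
    if h>w: a+=90; w,h=h,w
    return np.round([*r[0],w,h,(a+90)%180-90],1)
def tall(f,c,rad,z0,z1):
    C=cloud(f); m=(f['depth']>0)&(np.hypot(C[...,0]-c[0],C[...,1]-c[1])<rad)&(C[...,2]>z0)&(C[...,2]<z1)
    m=cv2.morphologyEx(m.astype(np.uint8),cv2.MORPH_OPEN,np.ones((2,2)))>0
    p=C[m]; v,u=np.where(m); return (rect(p),len(p),p[:,2].mean().round(1),np.array([u.mean(),v.mean()]).round()) if len(p)>4 else None
def goto(x,y,z,yaw=None):
    s=env.state(); p=s['ee_pos']; a=np.radians(s['ee_rot'][2]); d=np.array([x,y,z])-p
    l=[d[0]*np.cos(a)+d[1]*np.sin(a),d[0]*np.sin(a)-d[1]*np.cos(a),-d[2]]
    dy=0 if yaw is None else -((yaw-s['ee_rot'][2]+90)%180-90)
    print('at',p.round(1),s['ee_rot'].round(1),'t',round(s['time_s'],2),'units',np.round(np.array(l)/40,2),'yawunits',round(np.radians(dy)/.12,2))
E
python3 - <<'E'
from h import *
for n in ['scene','side']:
    f=np.load(f'{n}0.npy',allow_pickle=True).item()
    print(n,'sel',tall(f,(528,-330),90,46,62)); print('valve',tall(f,(512,400),80,42,60),tall(f,(512,400),80,9,15)); print('grip',tall(f,(605,4),60,49,63))
    w=masks(f)['wood']
f=np.load('wrist0.npy',allow_pickle=True).item(); print('wr grip',tall(f,(605,4),60,49,63))
goto(528,-310,120)
E
```

```text
scene sel (array([ 792.8, -489.8,  647.6,   27.1,  -31.5]), 116, np.float64(60.2), array([177., 296.]))
valve (array([549.3, 371.2,  47.3,  45.1,  57.9]), 88, np.float64(47.4), array([363., 143.])) (array([ 784.4, -133.4, 1179.3,   77.8,  -64.2]), 108, np.float64(29.3), array([361., 153.]))
grip (array([601.8,  12. ,  76.5,  31. , -32.7]), 176, np.float64(53.2), array([301., 226.]))
side sel (array([ 488.7, -523.3,  447.5,   28.5,   77.9]), 90, np.float64(60.5), array([302., 323.]))
valve (array([527.8, 184.3, 370.5,  32.7,  86.6]), 30, np.float64(149.0), array([287., 142.])) None
grip (array([ 519.7, -358.9,  780.6,   59.7,   76.3]), 112, np.float64(61.5), array([316., 217.]))
wr grip (array([597.6,  15.1, 102.6,  36. , -47.7]), 1109, np.float64(55.1), array([306., 187.]))
at [574.6  -0.  213.3] [-179.9    0.    90. ] t 0.15 units [-7.75 -1.17  2.33] yawunits 0.0
```

```bash
sed -i 's/    m=cv2.morphologyEx(m.astype(np.uint8),cv2.MORPH_OPEN,np.ones((2,2)))>0/    m\&=cv2.medianBlur(m.astype(np.uint8),3)>0/' h.py
python3 - <<'E'
from h import *
for n in ['scene','side']:
    f=np.load(f'{n}0.npy',allow_pickle=True).item()
    print(n,'sel',tall(f,(528,-330),90,47,62)); print('valve',tall(f,(530,400),80,42,60),tall(f,(530,400),80,9,15)); print('grip',tall(f,(605,4),60,50,63))
    m=cv2.inRange(f['bgr'],(0,0,0),(55,55,55))>0; m=masks(f)['black']
    for o in comps(f,m,54.5,15):
        if abs(o['cen'][0]-530)<60 and abs(o['cen'][1]+300)<80: print('blk',o)
f=np.load('wrist0.npy',allow_pickle=True).item(); print('wr grip',tall(f,(605,4),60,50,63))
E
```

```text
scene sel (array([ 528.4, -329.4,   28.4,   19.6,    1.9]), 107, np.float64(54.2), array([175., 295.]))
valve (array([540.8, 360.8,  49.3,  19.7, -23.8]), 85, np.float64(50.1), array([362., 142.])) (array([542.5, 358. ,  78.4,  69.3,  28.1]), 152, np.float64(11.5), array([360., 154.]))
grip (array([604.7,   4.7,  60. ,  21.7, -33.2]), 163, np.float64(55.8), array([300., 224.]))
side sel (array([ 528.7, -329.2,   25.3,   20.2,   -5. ]), 86, np.float64(54.1), array([301., 322.]))
valve (array([539. , 365.2,  37.6,  15.6, -32.5]), 27, np.float64(53.2), array([286., 141.])) None
grip (array([605.2,   5.9,  59. ,  22.1, -31.8]), 108, np.float64(55.1), array([316., 216.]))
wr grip (array([606.4,   6.7,  60.1,  20. , -30.3]), 1105, np.float64(55.0), array([305., 186.]))
```

Emit:
send_rows:
  steps:
    - [[-0.9,-0.2,0,0,0.6],[-0.9,-0.2,0,0,0.6],[-0.9,-0.2,0,0,0.6],[-0.9,-0.2,0,0,0.6],[-0.9,-0.2,0,0,0.6]]

```text
time_s: 0.57
ee_pos: [534.3, -181.4, 213.8]
ee_rot: [-180.0, -0.0, 90.0]
force: [-0.4, -0.7, -0.1]
gripper_width: 60.9
gripper_force: 0.0
```

Emit:
send_rows:
  steps:
    - [[-0.9,-0.15,0.1,0,0.6],[-0.8,0,0.3,0,0.6],[-0.5,0,0.3,0,0.6],[0,0,0,0,0.6],[0,0,0,0,0.6]]

```text
time_s: 0.98
ee_pos: [528.3, -268.4, 184.8]
ee_rot: [-179.9, -0.1, 89.9]
force: [0.3, 0.6, -0.2]
gripper_width: 54.7
gripper_force: 0.0
```

Emit:
send_rows:
  steps:
    - [[-0.75,0,0.5,0,0.6],[-0.78,0,0.6,0,0.6],[0,0,0.9,0,0.6],[0,0,0.9,0,0.6],[0,0,0.8,0,0.6]]

```text
time_s: 1.4
ee_pos: [529.3, -328.0, 37.0]
ee_rot: [180.0, -0.0, 90.0]
force: [0.0, -0.0, -0.7]
gripper_width: 54.6
gripper_force: 0.0
```

Emit:
send_rows:
  steps:
    - [[0,0,0.3,0,0.6],[0,0,0,0,0],[0,0,0,0,0],[0,0,0,0,0],[0,0,0,0,0]]
  squeeze: 15

```text
time_s: 1.82
ee_pos: [529.1, -329.6, 28.5]
ee_rot: [180.0, 0.1, 90.1]
force: [-8.7, -0.8, 5.0]
gripper_width: 31.0
gripper_force: 3.9
```

Emit:
send_rows:
  steps:
    - [[0.2,0,0,0,0],[0.2,0,0,0,0],[0.2,0,0,0,0],[0,0,0,0,0],[0,0,0,0,0]]

```text
time_s: 2.23
ee_pos: [527.0, -304.7, 28.4]
ee_rot: [-179.8, -0.0, 90.1]
force: [-7.4, 1.0, 7.0]
gripper_width: 28.2
gripper_force: 15.0
```

Emit:
send_rows:
  steps:
    - [[0.1,0,0,0,0],[0.1,0,0,0,0],[0.1,0,0,0,0],[0,0,0,0,0],[0,0,0,0,0]]

```text
time_s: 2.65
ee_pos: [526.8, -297.6, 28.4]
ee_rot: [-179.9, 0.5, 90.3]
force: [-10.1, -12.3, 3.8]
gripper_width: 28.0
gripper_force: 15.0
```

Emit:
send_rows:
  steps:
    - [[0.05,0,0,0,0],[0.05,0,0,0,0],[0,0,0,0,0],[0,0,0,0,0]]

```text
time_s: 2.98
ee_pos: [526.9, -295.6, 28.4]
ee_rot: [-179.9, 0.7, 90.3]
force: [-10.7, -17.7, 1.6]
gripper_width: 28.0
gripper_force: 15.0
```

Emit:
send_rows:
  steps:
    - [[0,0,0,0,0.6],[0,0,0,0,0.6],[0,0,0,0,0.6],[0,0,-0.8,0,0.6],[0,0,-0.9,0,0.6]]

```text
time_s: 3.4
ee_pos: [527.9, -287.7, 93.0]
ee_rot: [-179.8, -0.2, 90.0]
force: [1.1, -0.8, 1.5]
gripper_width: 54.3
gripper_force: 0.0
```

Emit:
send_rows:
  steps:
    - [[0,0,-0.9,-0.9,0.6],[0,0,-0.6,-0.9,0.6],[0,0,0,-0.9,0.6]]

```text
time_s: 3.65
ee_pos: [532.8, -290.4, 161.3]
ee_rot: [179.5, 0.6, 108.9]
force: [0.8, -0.1, 1.2]
gripper_width: 54.8
gripper_force: 0.0
```

Run:
```python
from h import *
for n in ['scene','side']:
    f=grab(n); print('sel',tall(f,(528,-310),90,47,62),'grip',tall(f,(605,4),60,50,63))
goto(605.5,6,120,149)
```

```text
sel (array([ 527.3, -299. ,   24.7,   19. ,    3.5]), 95, np.float64(53.7), array([186., 286.])) grip (array([604.6,   4.6,  60.5,  20.5, -31.4]), 165, np.float64(55.5), array([300., 224.]))
sel (array([ 526.5, -297.8,   25.8,   18.8,   -5.4]), 80, np.float64(54.1), array([299., 310.])) grip None
at [ 530.2 -289.   156.2] [179.8   0.2 108.6] t 3.75 units [6.39 4.14 0.91] yawunits -5.88
```

Emit:
send_rows:
  steps:
    - [[0,0,0,-1,0.6],[0,0,0,-1,0.6],[0,0,0,-1,0.6],[0,0,0,-1,0.6],[0,0,0,-1,0.6]]

```text
time_s: 4.17
ee_pos: [528.7, -288.4, 152.9]
ee_rot: [180.0, -0.1, 143.1]
force: [-0.4, -0.6, 0.0]
gripper_width: 54.3
gripper_force: 0.0
```

Emit:
send_rows:
  steps:
    - [[0,0,0,-0.88,0.6],[0.2,0.9,0,0,0.6],[0.2,0.9,0,0,0.6],[0.3,0.9,0,0,0.6],[0.3,0.9,0,0,0.6]]

```text
time_s: 4.58
ee_pos: [568.6, -143.3, 152.9]
ee_rot: [-180.0, -0.1, 148.8]
force: [0.3, -0.1, -0.4]
gripper_width: 54.9
gripper_force: 0.0
```

Emit:
send_rows:
  steps:
    - [[0.3,0.9,0,0,0.6],[0.3,0.9,0,0,0.6],[0.3,0.9,0,0,0.6],[0.3,0.9,0,0,0.6],[0,0,0,0,0.6]]

```text
time_s: 5.0
ee_pos: [602.5, 9.8, 152.9]
ee_rot: [179.8, -0.1, 149.1]
force: [1.1, -0.4, -0.4]
gripper_width: 54.8
gripper_force: 0.0
```

Run:
```python
from h import *
f=grab('wrist'); print('grip',tall(f,(605,4),60,50,63))
goto(605.3,5.5,32,149)
```

```text
grip (array([605.6,   6.1,  59. ,  19.4, -30.6]), 1540, np.float64(55.1), array([273., 209.]))
at [601.8   6.7 152.9] [-1.800e+02 -1.000e-01  1.491e+02] t 5.05 units [-0.09  0.02  3.02] yawunits 0.02
```

Emit:
send_rows:
  steps:
    - [[-0.1,0,0.7,0,0.6],[0,0,0.8,0,0.6],[0,0,0.8,0,0.6],[0,0,0.5,0,0.6],[0,0,0.22,0,0.6]]

```text
time_s: 5.47
ee_pos: [602.2, 0.1, 29.2]
ee_rot: [-179.8, -0.4, 148.8]
force: [-0.5, -0.4, 0.6]
gripper_width: 54.6
gripper_force: 0.0
```

Emit:
send_rows:
  steps:
    - [[0,0,0,0,0],[0,0,0,0,0],[0,0,0,0,0],[0,0,0,0,0],[0,0,0,0,0]]
  squeeze: 40

```text
time_s: 5.88
ee_pos: [606.8, 1.1, 34.8]
ee_rot: [179.9, 0.2, 149.0]
force: [0.6, 2.2, 0.7]
gripper_width: 24.2
gripper_force: 0.8
```

Emit:
send_rows:
  steps:
    - [[0,0,-0.3,0,0],[0,0,-0.6,0,0],[0,0,-0.6,0,0],[0,0,-0.6,0,0],[0,0,0,0,0]]

```text
time_s: 6.3
ee_pos: [608.4, 0.9, 122.3]
ee_rot: [179.7, 0.5, 149.0]
force: [1.8, -0.6, -3.6]
gripper_width: 19.7
gripper_force: 40.0
```

Run:
```python
from h import *
P=[]
for n in ['scene','side']:
    f=np.load(f'{n}0.npy',allow_pickle=True).item(); C=cloud(f)[f['depth']>0]; P.append(C[(C[:,2]>9)&(C[:,2]<150)])
P=np.concatenate(P)
for c in [(655,-150),(650,-160),(640,-160),(620,-170),(630,-165),(500,90),(600,150),(610,140)]:
    d=np.sort(np.hypot(P[:,0]-c[0],P[:,1]-c[1])); print(c,d[:60:20].round())
goto(655,-150,32,90)
f=grab('side'); cv2.imwrite('pics/s1.png',f['bgr'])
```

```text
(655, -150) [86. 87. 89.]
(650, -160) [79. 81. 84.]
(640, -160) [69. 71. 74.]
(620, -170) [48. 51. 54.]
(630, -165) [58. 61. 64.]
(500, 90) [42. 53. 57.]
(600, 150) [31. 34. 37.]
(610, 140) [43. 47. 50.]
at [608.4   0.9 122.3] [179.7   0.5 149. ] t 6.3 units [-2.94 -2.63  2.26] yawunits 8.58
```

Emit:
send_rows:
  steps:
    - [[0,0,0,-0.9,0],[0,0,0,-0.9,0],[0,0,0,-0.9,0],[0,0,0,-0.86,0],[0,0,0,0,0]]

```text
time_s: 6.77
ee_pos: [603.9, 0.9, 114.9]
ee_rot: [-180.0, -0.2, 173.6]
force: [-0.2, -0.8, -3.1]
gripper_width: 19.5
gripper_force: 40.0
```

Emit:
send_rows:
  steps:
    - [[-0.3,-0.7,0,0,0],[-0.3,-0.7,0,0,0],[-0.3,-0.75,0,0,0],[-0.3,-0.75,0,0,0],[-0.39,-0.72,0,0,0]]

```text
time_s: 7.18
ee_pos: [650.8, -151.3, 115.3]
ee_rot: [180.0, -0.2, 173.3]
force: [1.2, -0.1, -4.5]
gripper_width: 19.8
gripper_force: 40.0
```

Emit:
send_rows:
  steps:
    - [[0,0,0.6,0,0],[0,0,0.6,0,0],[0,0,0.6,0,0],[0,0,0.2,0,0],[0,0,0,0,0]]

```text
time_s: 7.6
ee_pos: [649.3, -149.5, 33.1]
ee_rot: [179.9, -0.5, 173.4]
force: [-0.3, 0.4, -2.9]
gripper_width: 19.7
gripper_force: 40.0
```

Emit:
send_rows:
  steps:
    - [[0,0,0.1,0,0],[0,0,0.1,0,0],[0,0,0,0,0],[0,0,0,0,0]]

```text
time_s: 7.93
ee_pos: [652.7, -150.2, 30.2]
ee_rot: [-180.0, 0.1, 173.5]
force: [1.1, 0.4, -3.6]
gripper_width: 19.6
gripper_force: 40.0
```

Emit:
send_rows:
  steps:
    - [[0,0,0.1,0,0],[0,0,0.05,0,0],[0,0,0,0,0],[0,0,0,0,0]]

```text
time_s: 8.27
ee_pos: [653.5, -150.4, 28.0]
ee_rot: [-180.0, 0.3, 173.5]
force: [-4.6, 1.2, 15.0]
gripper_width: 19.8
gripper_force: 40.0
```

Emit:
send_rows:
  steps:
    - [[0,0,0.05,0,0],[0,0,0.0,0,0],[0,0,0,0,0],[0,0,0,0,0]]

```text
time_s: 8.6
ee_pos: [653.5, -150.4, 27.9]
ee_rot: [-180.0, 0.3, 173.5]
force: [-7.4, 2.5, 23.2]
gripper_width: 19.8
gripper_force: 40.0
```

Emit:
send_rows:
  steps:
    - [[0,0,0,0,0.7],[0,0,0,0,0.7],[0,0,0,0,0.7],[0,0,-0.6,0,0.7],[0,0,-0.8,0,0.7]]

```text
time_s: 9.02
ee_pos: [649.9, -149.6, 74.4]
ee_rot: [179.9, -0.4, 173.5]
force: [0.7, -0.4, 0.3]
gripper_width: 50.1
gripper_force: 0.0
```

Emit:
send_rows:
  steps:
    - [[0,0.6,-0.7,0,0.7],[0,0.8,-0.6,0,0.7],[0.1,0.8,-0.6,0,0.7],[0.2,0.8,-0.6,0,0.7],[0.1,0.8,-0.6,0,0.7]]

```text
time_s: 9.43
ee_pos: [652.9, 4.1, 202.2]
ee_rot: [180.0, -0.0, 173.4]
force: [0.4, 0.2, -0.6]
gripper_width: 63.8
gripper_force: 0.0
```

Emit:
send_rows:
  steps:
    - [[0,0,0,0,0.9],[0,0,0,0,0.9],[0,0,0,0,0.9],[0,0,0,0,0.9]]

```text
time_s: 9.77
ee_pos: [652.8, 1.4, 199.4]
ee_rot: [-180.0, -0.2, 173.4]
force: [0.3, 0.4, -0.1]
gripper_width: 82.0
gripper_force: 0.0
```

Run:
```python
from h import *
goto(640,3,214)
f=grab('wrist'); np.save('w1.npy',f,allow_pickle=True); cv2.imwrite('pics/w1.png',f['bgr']); m=masks(f)
for k in ['white','blue']:
    for o in comps(f,m[k],12,80):
        if abs(o['cen'][0]-616)<90 and abs(o['cen'][1])<90: print(k,*o.values())
```

```text
at [652.8   1.4 199.4] [-180.    -0.2  173.4] t 9.77 units [ 0.32  0.   -0.36] yawunits 0.0
white [246. 142.] 4290 [10.7 11.7 12.7] [601.6 -24.9] [6.170e+02 2.000e-01 1.137e+02 1.380e+02 8.320e+01]
white [326. 150.] 1767 [10.8 11.8 12.7] [619.3  60.1] [623.1  54.9  31.7 135.8  83. ]
white [277. 152.] 6198 [10.7 11.7 12.7] [615.6   7.4] [618.1   7.7  91.5 100.3  83.4]
white [300. 209.] 385 [10.7 11.6 12.6] [681.1  25.5] [681.6  25.1  48.5  12.8  83.3]
blue [278. 152.] 590 [11.1 12.  12.9] [616.    8.7] [617.7   8.2  95.9 105.6  83.3]
```

View pics/w1.png

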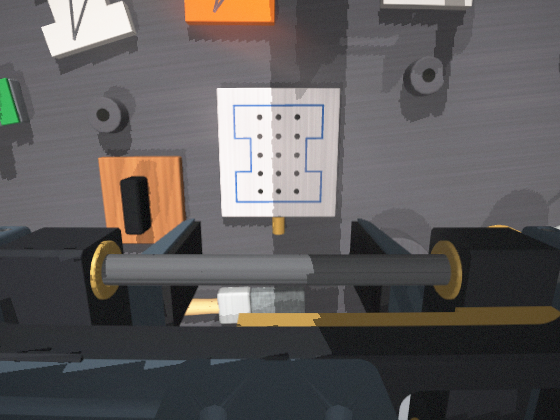

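Emit:
send_rows:
  steps:
    - [[0.59,-0.69,0,0,0.9],[0.59,-0.69,0,0,0.9],[0.59,-0.69,0,0,0.9],[0.59,-0.69,0,0,0.9],[0.59,-0.69,0,0,0.9]]

```text
time_s: 10.23
ee_pos: [518.5, -122.9, 199.9]
ee_rot: [-180.0, -0.1, 173.4]
force: [-0.5, -0.5, -0.3]
gripper_width: 82.0
gripper_force: 0.0
```

Emit:
send_rows:
  steps:
    - [[0.59,-0.69,0,0,0.9],[0.56,-0.66,0,0,0.9],[0,0,0,-1,0.9],[0,0,0,-1,0.9],[0,0,0,-0.16,0.9]]

```text
time_s: 10.65
ee_pos: [467.6, -170.9, 200.5]
ee_rot: [180.0, -0.1, -171.7]
force: [-0.9, -0.8, -0.6]
gripper_width: 82.2
gripper_force: 0.0
```

Emit:
send_rows:
  steps:
    - [[0,0,0,0,0.9],[0,0,0,0,0.9],[0,0,0,0,0.9],[0,0,0,0,0.9]]

```text
time_s: 10.98
ee_pos: [468.8, -169.3, 200.9]
ee_rot: [180.0, -0.0, -171.7]
force: [0.2, 0.9, 0.9]
gripper_width: 82.1
gripper_force: 0.0
```

Run:
```python
from h import *
for n in ['wrist','scene','side']:
    f=grab(n); m=masks(f)
    if n=='wrist': cv2.imwrite('pics/w2.png',f['bgr'])
    for k in ['white','blue']:
        for o in comps(f,m[k],12,60):
            c=o['cen']
            if o['z'] is not None and o['z'][1]<16 and 350<c[0]<700 and abs(c[1])<260: print(n,k,*o.values())
goto(433,-176,100,8.3)
```

```text
wrist white [274. 151.] 6463 [10.6 11.7 12.7] [ 431.4 -176.8] [ 433.2 -176.8   99.4   89.8    8.2]
wrist white [557. 170.] 105 [10.4 11.5 12.4] [404.6 140.9] [403.3 138.6  24.1   9.3  19.5]
wrist white [546. 215.] 478 [10.6 11.6 12.6] [456.7 146.4] [449.6 145.4  29.1  47.4  84.6]
wrist white [357. 306.] 174 [10.4 11.6 12.6] [601.5 -49.2] [597.6 -48.4  24.5  19.9   7.9]
scene white [292. 168.] 771 [ 8.2 12.3 15.2] [436.8 175.6] [436.1 177.4  95.  106.7  82.8]
scene white [304. 238.] 1796 [ 9.7 12.5 15.1] [619.    3.9] [615.6   6.6 132.9 142.5  83.6]
scene white [198. 242.] 1155 [ 8.5 12.2 15.1] [ 432.6 -178.4] [ 432.2 -177.7  104.8   94.8    8.2]
side white [247. 191.] 76 [ 9.5 12.3 14.6] [394.7 165.1] [395.2 171.   61.1  23.5  89.8]
side white [320. 210.] 138 [10.  12.7 14.9] [629.2  64.8] [623.1  63.5  17.1 136.3  83.6]
side white [319. 238.] 213 [ 9.7 12.1 14.6] [611.9 -45.5] [611.5 -44.3  21.4 131.7  83.4]
side white [262. 279.] 669 [10.3 12.4 14.8] [ 432.6 -176.5] [ 432.6 -175.4   98.6   88.5    8.3]
at [ 468.8 -169.2  201.1] [ 180.    -0.  -171.7] t 11.13 units [ 0.91 -0.04  2.53] yawunits 0.0
```

Emit:
send_rows:
  steps:
    - [[0.45,-0.02,0.7,0,0.75],[0.46,0,0.7,0,0.75],[0,0,0.8,0,0.75],[0,0,0.8,0,0.75],[0,0,0.8,0,0.75]]

```text
time_s: 11.55
ee_pos: [432.9, -175.5, 48.4]
ee_rot: [-179.9, 0.1, -171.7]
force: [0.8, -0.6, -0.6]
gripper_width: 68.3
gripper_force: 0.0
```

Emit:
send_rows:
  steps:
    - [[0,0,0.6,0,0.75],[0,0,0,0,0.75],[0,0,0,0,0.75],[0,0,0,0,0.75]]

```text
time_s: 11.88
ee_pos: [434.1, -175.9, 26.4]
ee_rot: [-179.9, 0.1, -171.7]
force: [-0.3, 0.3, -0.1]
gripper_width: 68.6
gripper_force: 0.0
```

```bash
python3 -c "
from h import *
goto(433,-176.5,4,8.2)"
```

```text
at [ 434.1 -175.9   26.4] [-1.799e+02  1.000e-01 -1.717e+02] t 11.88 units [ 0.03 -0.01  0.56] yawunits 0.02
```

Emit:
send_rows:
  steps:
    - [[0.03,0,0.4,0,0.75],[0,0,0.14,0,0.75],[0,0,0,0,0.75],[0,0,0,0,0.75]]

```text
time_s: 12.22
ee_pos: [432.2, -175.9, 4.5]
ee_rot: [-180.0, 0.1, -171.7]
force: [0.2, -0.0, 0.6]
gripper_width: 68.6
gripper_force: 0.0
```

Emit:
send_rows:
  steps:
    - [[0,0,0,0,0],[0,0,0,0,0],[0,0,0,0,0],[0,0,0,0,0],[0,0,0,0,0]]
  squeeze: 30

```text
time_s: 12.63
ee_pos: [432.2, -175.9, 4.3]
ee_rot: [-180.0, 0.1, -171.7]
force: [-1.5, 0.1, 5.1]
gripper_width: 55.4
gripper_force: 30.0
```

Emit:
send_rows:
  steps:
    - [[0,0,-0.3,0,0],[0,0,-0.7,0,0],[0,0,-0.7,0,0],[0,0,0,0,0]]

```text
time_s: 12.97
ee_pos: [434.6, -177.0, 75.7]
ee_rot: [-179.7, 0.4, -171.7]
force: [1.8, -0.6, -0.5]
gripper_width: 55.7
gripper_force: 30.0
```

```bash
python3 -c "
from h import *
goto(617.3,7.8,40,173.5)"
```

```text
at [ 434.6 -177.    75.7] [-179.7    0.4 -171.7] t 12.97 units [-5.19  3.91  0.89] yawunits 2.16
```

Emit:
send_rows:
  steps:
    - [[0,0,0,0.72,0],[0,0,0,0.72,0],[0,0,0,0.72,0],[-0.57,0.73,0,0,0],[-0.57,0.73,0,0,0]]

```text
time_s: 13.38
ee_pos: [482.8, -123.0, 70.9]
ee_rot: [180.0, -0.1, 173.2]
force: [0.9, -1.0, -1.5]
gripper_width: 55.5
gripper_force: 30.0
```

Emit:
send_rows:
  steps:
    - [[-0.57,0.73,0,0,0],[-0.57,0.73,0,0,0],[-0.57,0.73,0,0,0],[-0.57,0.73,0,0,0],[-0.57,0.72,0,0,0]]

```text
time_s: 13.8
ee_pos: [613.8, 10.4, 70.5]
ee_rot: [-180.0, -0.1, 173.5]
force: [0.3, 0.2, -0.7]
gripper_width: 55.4
gripper_force: 30.0
```

Emit:
send_rows:
  steps:
    - [[0,0,0.6,0,0],[0,0,0.4,0,0],[0,0,0,0,0],[0,0,0,0,0],[0,0,0,0,0]]

```text
time_s: 14.22
ee_pos: [613.6, 8.6, 31.9]
ee_rot: [180.0, 0.0, 173.4]
force: [0.6, -0.7, -0.0]
gripper_width: 55.8
gripper_force: 30.0
```

```bash
python3 -c "
from h import *
print(env.state()['force'],env.state()['gripper_width']);goto(616.4,7.8,17,173.4)"
```

```text
[ 0.64405466 -0.73157375 -0.03055869] 55.7620280530928
at [613.6   8.6  31.9] [180.    0.  173.4] t 14.22 units [-0.07 -0.01  0.37] yawunits 0.01
```

Emit:
send_rows:
  steps:
    - [[-0.07,-0.01,0.25,0,0],[0,0,0,0,0],[0,0,0,0,0],[0,0,0,0,0]]

```text
time_s: 14.55
ee_pos: [616.3, 7.9, 21.9]
ee_rot: [180.0, 0.0, 173.4]
force: [-0.3, -0.5, -1.2]
gripper_width: 55.8
gripper_force: 3.0
```

```bash
python3 -c "
from h import *
print(env.state()['force'],env.state()['gripper_width']);goto(616.4,7.8,17,173.4)"
```

```text
[-0.34620073 -0.51005359 -1.24014344] 55.78421583678192
at [616.3   7.9  21.9] [180.    0.  173.4] t 14.55 units [-0.   -0.    0.12] yawunits 0.01
```

Emit:
send_rows:
  steps:
    - [[0,0,0.1,0,0],[0,0,0.04,0,0],[0,0,0,0,0],[0,0,0,0,0]]
  squeeze: 30

```text
time_s: 14.88
ee_pos: [616.3, 8.0, 16.4]
ee_rot: [-180.0, 0.0, 173.5]
force: [-0.7, -0.0, 2.9]
gripper_width: 55.9
gripper_force: 30.0
```

Emit:
send_rows:
  steps:
    - [[0,0,0,0,0.75],[0,0,0,0,0.75],[0,0,0,0,0.75],[0,0,0,0,0.75]]

```text
time_s: 15.22
ee_pos: [616.1, 8.2, 15.8]
ee_rot: [180.0, -0.0, 173.5]
force: [0.4, -0.9, 0.8]
gripper_width: 68.1
gripper_force: 0.0
```

Emit:
send_rows:
  steps:
    - [[-0.2,0,-0.9,0,0.75],[-0.2,0,-0.9,0,0.75],[-0.2,0,-0.9,0,0.75],[-0.2,0,-0.9,0,0.75],[-0.1,0,-0.9,0,0.75]]

```text
time_s: 15.63
ee_pos: [652.4, 4.0, 197.7]
ee_rot: [180.0, 0.0, 173.5]
force: [-0.1, -0.3, -0.4]
gripper_width: 68.5
gripper_force: 0.0
```

Emit:
send_rows:
  steps:
    - [[0,0,0,0,0.75],[0,0,0,0,0.75],[0,0,0,0,0.75]]

```text
time_s: 15.88
ee_pos: [651.2, 4.1, 195.2]
ee_rot: [-180.0, -0.1, 173.5]
force: [0.3, -0.2, -0.3]
gripper_width: 68.5
gripper_force: 0.0
```

```bash
cat > look.py <<'E'
from h import *; import sys
z=float(sys.argv[1]) # pile top
for n in ['wrist','scene','side']:
    f=grab(n); m=masks(f)
    if n=='wrist': cv2.imwrite(sys.argv[2],f['bgr'])
    C=cloud(f)
    mm=m['white']&(abs(C[...,2]-z)<5)&(C[...,0]>540)&(C[...,0]<690)&(abs(C[...,1])<100); mm&=cv2.medianBlur(mm.astype(np.uint8),3)>0
    v,u=np.where(mm); print(n,'pile',rect(toplane(f,np.c_[u,v],z)),len(u))
    for k,zz in [('blue',12),('white',12)]:
        for o in comps(f,m[k],zz,60):
            c=o['cen']
            if o['z'] is not None and o['z'][1]<16 and 350<c[0]<700 and abs(c[1])<260: print(n,k,*o.values())
goto(434,168,100)
E
python3 look.py 24 pics/w3.png
```

```text
wrist pile [617.3   7.8  98.   89.4  -6.6] 6682
wrist blue [294. 117.] 170 [11.3 12.1 13. ] [579.6  32.2] [589.1  12.1  94.5  46.4  83.4]
wrist blue [240. 176.] 70 [11.  12.  13.1] [634.6 -33.5] [634.8 -34.3  14.8  60.8  58.2]
wrist white [415.   2.] 321 [10.7 11.7 12.6] [483.1 161.1] [483.3 159.6  61.9   4.5  84.3]
wrist white [275. 153.] 14517 [11.  12.8 24.3] [614.9   7.5] [617.5   7.8 129.  137.7  83.4]
scene pile [615.2   5.9 101.8  93.   -6.6] 992
scene white [278. 163.] 143 [ 9.1 12.5 16.1] [395.  163.9] [392.7 168.6  32.1  72.    6.3]
side pile [614.5 -16.5  97.4  38.6  -3.8] 227
side white [258. 191.] 167 [ 9.7 12.5 15.1] [429.7 160.8] [433.4 168.7  59.9  98.   86.1]
side white [317. 236.] 302 [ 9.7 12.4 14.6] [606.6 -37.8] [612.6 -26.6  57.8 137.8  84.4]
at [650.7   4.1 193.9] [-180.    -0.2  173.5] t 16.03 units [5.85 3.45 2.35] yawunits 0.0
```

View pics/w3.png

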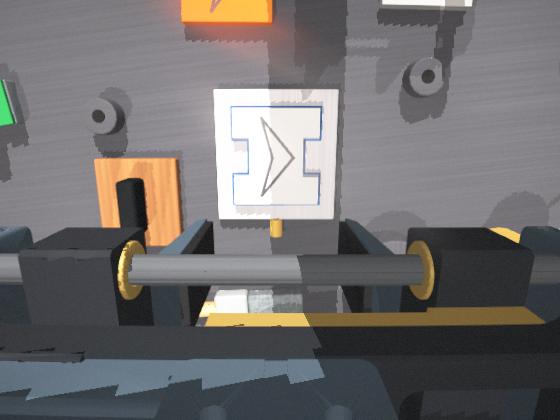

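Plate 1 sits centred within the outline at (275,155). The second white plate's edge is at the top (428,3).

Emit:
send_rows:
  steps:
    - [[0.7,0.51,0,0,0.75],[0.7,0.51,0,0,0.75],[0.7,0.51,0,0,0.75],[0.7,0.51,0,0,0.75],[0.7,0.51,0,0,0.75]]

```text
time_s: 16.45
ee_pos: [522.3, 121.9, 194.6]
ee_rot: [-180.0, -0.1, 173.4]
force: [-1.2, 1.0, -0.6]
gripper_width: 68.2
gripper_force: 0.0
```

Emit:
send_rows:
  steps:
    - [[0.7,0.51,0,0,0.75],[0.7,0.51,0,0,0.75],[0,0,0,0,0.75],[0,0,0,0,0.75],[0,0,0,0,0.75]]

```text
time_s: 16.87
ee_pos: [473.6, 168.0, 195.5]
ee_rot: [-180.0, -0.0, 173.5]
force: [-0.0, 0.2, 0.1]
gripper_width: 68.6
gripper_force: 0.0
```

```bash
python3 look.py 24 pics/w4.png | grep -v blue
```

```text
Traceback (most recent call last):
  File "look.py", line 8, in <module>
    v,u=np.where(mm); print(n,'pile',rect(toplane(f,np.c_[u,v],z)),len(u))
                                          ~~~~~~~^^^^^^^^^^^^^^^^
  File "h.py", line 7, in toplane
    n=cv2.undistortPoints(uv,np.array(f['intrinsics']),np.array(f['dist'])).reshape(-1,2)
      ~~~~~~~~~~~~~~~~~~~^^^^^^^^^^^^^^^^^^^^^^^^^^^^^^^^^^^^^^^^^^^^^^^^^^
cv2.error: OpenCV(4.12.0) /io/opencv/modules/calib3d/src/undistort.dispatch.cpp:347: error: (-215:Assertion failed) CV_IS_MAT(_src) && CV_IS_MAT(_dst) && (_src->rows == 1 || _src->cols == 1) && (_dst->rows == 1 || _dst->cols == 1) && _src->cols + _src->rows - 1 == _dst->rows + _dst->cols - 1 && (CV_MAT_TYPE(_src->type) == CV_32FC2 || CV_MAT_TYPE(_src->type) == CV_64FC2) && (CV_MAT_TYPE(_dst->type) == CV_32FC2 || CV_MAT_TYPE(_dst->type) == CV_64FC2) in function 'cvUndistortPointsInternal'
```

View pics/w4.png

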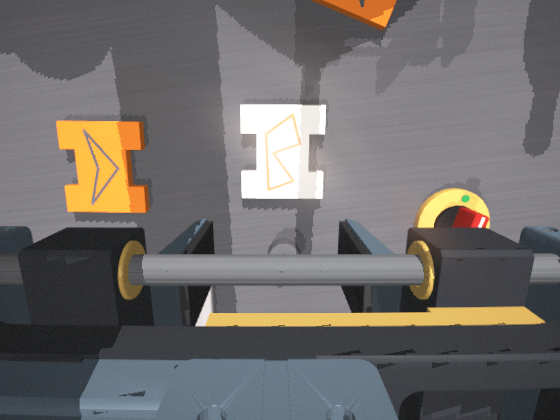

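The target plate is white at (283,150). The lookalike at (103,167) is orange, and the valve is at (460,215).

```bash
sed -i "s/    v,u=np.where(mm); print/    v,u=np.where(mm)\n    if len(u)>9: print/" look.py
python3 - <<'E'
from h import *
f=grab('wrist'); h,s,v=cv2.split(cv2.cvtColor(f['bgr'],cv2.COLOR_BGR2HSV))
for t in (150,170,195):
    m=(s<60)&(v>t)&(abs(cloud(f)[...,2]-12)<4)
    for o in comps(f,m,12,800): print(t,*o.values())
goto(436,174,4,-7)
E
```

```text
150 [282. 150.] 6320 [10.7 11.7 12.7] [435.3 179.2] [437.  179.   89.9  98.9  82.8]
170 [282. 150.] 6319 [10.7 11.7 12.7] [435.3 179.2] [437.  179.1  89.9  98.9  82.9]
195 [282. 150.] 6307 [10.7 11.7 12.7] [435.3 179.3] [436.9 179.1  89.8  98.8  83.1]
at [474.2 167.5 195.5] [-180.    -0.   173.4] t 16.97 units [0.97 0.05 4.79] yawunits 0.06
```

Emit:
send_rows:
  steps:
    - [[0.48,0.09,0.7,0.06,0.75],[0.48,0.09,0.7,0,0.75],[0,0,0.8,0,0.75],[0,0,0.8,0,0.75],[0,0,0.8,0,0.75]]

```text
time_s: 17.38
ee_pos: [437.0, 179.2, 42.7]
ee_rot: [180.0, 0.1, 173.0]
force: [0.3, -0.0, 1.2]
gripper_width: 68.3
gripper_force: 0.0
```

Emit:
send_rows:
  steps:
    - [[0,0,0.5,0,0.75],[0,0,0,0,0.75],[0,0,0,0,0.75],[0,0,0,0,0.75]]

```text
time_s: 17.72
ee_pos: [437.7, 179.8, 24.9]
ee_rot: [179.9, 0.1, 173.0]
force: [-0.1, 0.0, -0.0]
gripper_width: 68.4
gripper_force: 0.0
```

```bash
python3 -c "
from h import *
goto(437,179.1,4.3,-7)"
```

```text
at [437.7 179.8  24.9] [1.799e+02 1.000e-01 1.730e+02] t 17.72 units [ 0.02 -0.02  0.51] yawunits -0.0
```

Emit:
send_rows:
  steps:
    - [[0,0,0.4,0,0.75],[0,0,0.1,0,0.75],[0,0,0,0,0.75],[0,0,0,0,0.75]]

```text
time_s: 18.05
ee_pos: [437.2, 180.1, 5.2]
ee_rot: [179.9, 0.1, 173.0]
force: [0.3, 0.5, 0.5]
gripper_width: 68.5
gripper_force: 0.0
```

Emit:
send_rows:
  steps:
    - [[0,0,0,0,0],[0,0,0,0,0],[0,0,0,0,0],[0,0,0,0,0],[0,0,0,0,0]]
  squeeze: 30

```text
time_s: 18.47
ee_pos: [436.6, 180.0, 4.7]
ee_rot: [180.0, 0.1, 173.1]
force: [0.4, 0.6, 6.3]
gripper_width: 56.0
gripper_force: 30.0
```

Emit:
send_rows:
  steps:
    - [[0,0,-0.3,0,0],[0,0,-0.7,0,0],[0,0,-0.7,0,0],[0,0,-0.3,0,0],[0,0,0,0,0]]

```text
time_s: 18.88
ee_pos: [438.0, 180.6, 86.6]
ee_rot: [179.8, 0.3, 173.1]
force: [-0.1, -0.5, -1.6]
gripper_width: 55.2
gripper_force: 30.0
```

```bash
python3 -c "
from h import *
goto(617.3,7.8,60,173.4)"
```

```text
at [438.  180.6  86.6] [179.8   0.3 173.1] t 18.88 units [-4.97 -3.75  0.66] yawunits -0.05
```

Emit:
send_rows:
  steps:
    - [[-0.71,-0.53,0,-0.05,0],[-0.71,-0.53,0,0,0],[-0.71,-0.53,0,0,0],[-0.71,-0.53,0,0,0],[-0.71,-0.53,0,0,0]]

```text
time_s: 19.3
ee_pos: [564.9, 56.8, 82.3]
ee_rot: [-180.0, -0.2, 173.4]
force: [0.6, 0.4, -1.3]
gripper_width: 55.5
gripper_force: 30.0
```

Emit:
send_rows:
  steps:
    - [[-0.71,-0.54,0,0,0],[-0.7,-0.54,0,0,0],[0,0,0.5,0,0],[0,0,0.5,0,0],[0,0,0,0,0]]

```text
time_s: 19.72
ee_pos: [612.2, 8.0, 38.3]
ee_rot: [-179.9, -0.6, 173.3]
force: [-1.3, 0.1, -2.2]
gripper_width: 55.3
gripper_force: 30.0
```

Emit:
send_rows:
  steps:
    - [[0,0,0,0,0],[0,0,0,0,0],[0,0,0,0,0]]

```text
time_s: 19.97
ee_pos: [616.4, 9.1, 44.9]
ee_rot: [180.0, 0.1, 173.4]
force: [-0.1, -0.4, -1.0]
gripper_width: 55.2
gripper_force: 30.0
```

```bash
python3 -c "
from h import *
goto(617.0,8.3,28.6,173.4)"
```

```text
at [616.4   9.1  44.9] [1.800e+02 1.000e-01 1.734e+02] t 19.97 units [-0.02 -0.02  0.41] yawunits 0.01
```

Emit:
send_rows:
  steps:
    - [[-0.02,-0.02,0.2,0,0],[0,0,0.1,0,0],[0,0,0,0,0],[0,0,0,0,0],[0,0,0,0,0]]

```text
time_s: 20.38
ee_pos: [616.7, 7.9, 32.1]
ee_rot: [180.0, 0.0, 173.4]
force: [0.1, 0.3, -0.5]
gripper_width: 55.9
gripper_force: 30.0
```

```bash
python3 -c "
from h import *
goto(617.0,8.3,28.6,173.4)"
```

```text
at [616.7   7.9  32.1] [180.    0.  173.4] t 20.38 units [-0.01  0.01  0.09] yawunits 0.0
```

Emit:
send_rows:
  steps:
    - [[0,0,0.05,0,0],[0,0,0.04,0,0],[0,0,0,0,0],[0,0,0,0,0]]

```text
time_s: 20.72
ee_pos: [616.9, 7.9, 28.7]
ee_rot: [180.0, 0.0, 173.4]
force: [-0.1, -0.1, 1.6]
gripper_width: 55.8
gripper_force: 30.0
```

Emit:
send_rows:
  steps:
    - [[0,0,0,0,0.7],[0,0,0,0,0.7],[0,0,0,0,0.7],[0,0,0,0,0.7]]

```text
time_s: 21.05
ee_pos: [616.6, 7.8, 28.3]
ee_rot: [-180.0, -0.0, 173.4]
force: [-0.1, 0.0, 0.3]
gripper_width: 63.6
gripper_force: 0.0
```

Emit:
send_rows:
  steps:
    - [[-0.2,0,-0.9,0,0.7],[-0.2,0,-0.9,0,0.7],[-0.2,0,-0.9,0,0.7],[-0.2,0,-0.9,0,0.7],[-0.1,0,-0.6,0,0.7]]

```text
time_s: 21.47
ee_pos: [654.2, 3.5, 200.4]
ee_rot: [180.0, 0.3, 173.4]
force: [-0.3, 0.1, 0.6]
gripper_width: 64.0
gripper_force: 0.0
```

Emit:
send_rows:
  steps:
    - [[0,0,0,0,0.7],[0,0,0,0,0.7],[0,0,0,0,0.7]]

```text
time_s: 21.72
ee_pos: [651.5, 3.7, 195.2]
ee_rot: [-180.0, -0.1, 173.4]
force: [-0.2, -0.2, 0.1]
gripper_width: 64.2
gripper_force: 0.0
```

```bash
python3 look.py 36 pics/w5.png
```

```text
wrist pile [618.    7.6  97.8  89.7  -6.7] 6877
wrist blue [276. 106.] 92 [11.2 12.  13.1] [566.2  14.6] [5.662e+02 1.460e+01 9.470e+01 1.000e-01 8.330e+01]
wrist white [275. 153.] 14468 [11.  13.1 36.3] [615.    7.3] [617.7   7.7 129.1 137.7  83.3]
scene pile [616.3   5.7 102.9  92.4  -6.7] 1010
side pile [614.8 -15.3  98.2  40.4  -6.5] 238
side white [315. 237.] 255 [ 9.9 12.2 15.1] [601.3 -40.5] [610.5 -29.7  54.4 138.3  79.9]
at [651.3   3.7 194.5] [-180.    -0.2  173.4] t 21.87 units [5.87 3.46 2.36] yawunits 0.0
```

View pics/w5.png

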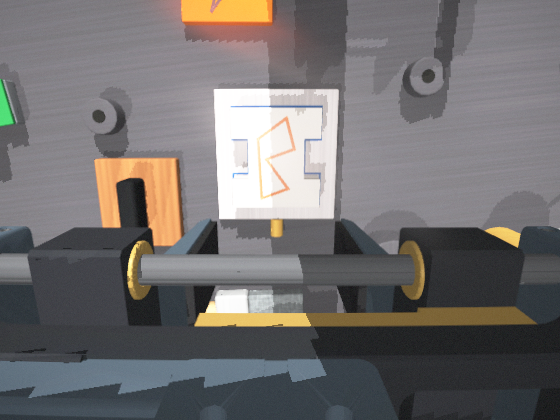

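Two plates are squarely stacked, with the pile at (275,153). Next is the board at (138,198).

Run:
```python
from h import *
for n in ['scene','side','wrist']:
    f=grab(n); print(n,tall(f,(653,-150),60,36,50))
    for o in comps(f,masks(f)['wood'],14,200):
        if abs(o['cen'][1]+150)<60 and abs(o['cen'][0]-653)<60: print(o)
goto(653,-150,100,173.4)
```

```text
scene (array([ 648.6, -151.7,   62.4,   20.1,   -6.6]), 210, np.float64(43.7), array([271., 278.]))
{'px': array([274., 291.]), 'n': 287, 'z': array([ 7.3, 13.7, 42.9]), 'cen': array([ 665.2, -159.5]), 'rect': array([ 652.8, -155.9,   87.5,   99.6,   84.4])}
side (array([ 650.1, -150. ,   60. ,   22.3,   -3.7]), 144, np.float64(43.2), array([338., 261.]))
{'px': array([336., 268.]), 'n': 778, 'z': array([10.4, 14.1, 17. ]), 'cen': array([ 648.3, -156.5]), 'rect': array([ 649.6, -152. ,   95.3,   99.7,   82.8])}
wrist (array([ 646. , -148.9,   48.2,   21.2,   -7.3]), 964, np.float64(42.7), array([128., 204.]))
{'px': array([179., 198.]), 'n': 256, 'z': array([ 2.2,  7.4, 12. ]), 'cen': array([ 650.5, -103.2]), 'rect': array([ 650.6, -103.2,    3.7,   87.8,   83.3])}
at [651.9   3.7 195.3] [-1.800e+02 -1.000e-01  1.734e+02] t 22.02 units [-0.47 -3.81  2.38] yawunits 0.0
```

Emit:
send_rows:
  steps:
    - [[0,-0.8,0,0,0.6],[0,-0.8,0,0,0.6],[0,-0.8,0,0,0.6],[0,-0.8,0,0,0.6],[-0.3,0,0,0,0.6]]

```text
time_s: 22.43
ee_pos: [647.2, -130.4, 196.3]
ee_rot: [-179.8, -0.1, 173.1]
force: [0.4, -0.1, -0.3]
gripper_width: 54.8
gripper_force: 0.0
```

Emit:
send_rows:
  steps:
    - [[-0.3,0,0,0,0.6],[0,0,0,0,0.6],[0,0,0,0,0.6],[0,0,0,0,0.6]]

```text
time_s: 22.77
ee_pos: [660.9, -125.8, 196.0]
ee_rot: [180.0, -0.1, 173.4]
force: [0.2, -0.2, 0.4]
gripper_width: 54.6
gripper_force: 0.0
```

Run:
```python
from h import *
f=grab('wrist'); print(tall(f,(653,-150),60,36,50))
m=masks(f)['wood']|masks(f)['orange']
for o in comps(f,m,14,200):
    if abs(o['cen'][1]+150)<60 and abs(o['cen'][0]-653)<60: print(o)
goto(653,-150,32,173.4)
```

```text
(array([ 651.7, -150.4,   58.9,   19.5,   -7.3]), 1123, np.float64(43.0), array([251., 185.]))
at [ 660.8 -125.7  196.1] [ 1.800e+02 -1.000e-01  1.734e+02] t 22.82 units [ 0.13 -0.63  4.1 ] yawunits 0.01
```

Emit:
send_rows:
  steps:
    - [[0.16,-0.64,0,0,0.6],[0,0,0.9,0,0.6],[0,0,0.9,0,0.6],[0,0,0.9,0,0.6],[0,0,0.9,0,0.6]]

```text
time_s: 23.23
ee_pos: [651.7, -150.5, 51.6]
ee_rot: [-180.0, 0.1, 173.4]
force: [0.3, 0.0, -0.7]
gripper_width: 54.6
gripper_force: 0.0
```

Emit:
send_rows:
  steps:
    - [[0,0,0.6,0,0.6],[0,0,0.1,0,0.6],[0,0,0,0,0.6],[0,0,0,0,0.6]]

```text
time_s: 23.57
ee_pos: [653.3, -150.9, 26.0]
ee_rot: [-180.0, 0.1, 173.4]
force: [-0.4, -0.3, -0.2]
gripper_width: 54.7
gripper_force: 0.0
```

Run:
```python
from h import *
goto(651.7,-150.4,22,173.1)
```

```text
at [ 653.3 -150.9   26. ] [-1.800e+02  1.000e-01  1.734e+02] t 23.57 units [0.04 0.01 0.1 ] yawunits 0.05
```

Emit:
send_rows:
  steps:
    - [[0.02,0,0.05,0,0],[0,0,0,0,0],[0,0,0,0,0],[0,0,0,0,0],[0,0,0,0,0]]
  squeeze: 50

```text
time_s: 23.98
ee_pos: [651.7, -151.0, 23.1]
ee_rot: [-180.0, 0.1, 173.4]
force: [-0.6, 0.0, 0.5]
gripper_width: 24.5
gripper_force: 0.0
```

Emit:
send_rows:
  steps:
    - [[0,0,0,0,0],[0,0,-0.3,0,0],[0,0,-0.6,0,0],[0,0,-0.8,0,0],[0,0,-0.8,0,0]]

```text
time_s: 24.4
ee_pos: [650.2, -150.6, 122.4]
ee_rot: [180.0, -0.2, 173.4]
force: [0.8, -0.6, -3.9]
gripper_width: 19.9
gripper_force: 50.0
```

Run:
```python
from h import *
goto(617.7,8,59,173.2)
```

```text
at [ 650.2 -150.6  122.4] [180.   -0.2 173.4] t 24.4 units [1.26 3.85 1.59] yawunits 0.03
```

Emit:
send_rows:
  steps:
    - [[0.25,0.77,0,0,0],[0.25,0.77,0,0,0],[0.25,0.77,0,0,0],[0.25,0.77,0,0,0],[0.25,0.77,0,0,0]]

```text
time_s: 24.82
ee_pos: [618.4, 9.1, 122.4]
ee_rot: [-180.0, -0.1, 173.4]
force: [0.7, 0.6, -4.0]
gripper_width: 20.0
gripper_force: 50.0
```

Emit:
send_rows:
  steps:
    - [[0,0,0.6,0,0],[0,0,0.5,0,0],[0,0,0,0,0],[0,0,0,0,0],[0,0,0,0,0]]

```text
time_s: 25.23
ee_pos: [620.1, 7.5, 79.3]
ee_rot: [180.0, 0.1, 173.4]
force: [-0.3, -0.2, -3.0]
gripper_width: 20.0
gripper_force: 50.0
```

Run:
```python
from h import *
goto(617.7,7.8,59,173.3)
```

```text
at [620.1   7.5  79.3] [1.800e+02 1.000e-01 1.734e+02] t 25.23 units [0.06 0.   0.51] yawunits 0.01
```

Emit:
send_rows:
  steps:
    - [[0.06,0,0.3,0,0],[0,0,0.1,0,0],[0,0,0,0,0],[0,0,0,0,0],[0,0,0,0,0]]

```text
time_s: 25.65
ee_pos: [617.8, 8.0, 63.3]
ee_rot: [180.0, 0.1, 173.4]
force: [-0.1, 0.1, -4.3]
gripper_width: 20.1
gripper_force: 50.0
```

Run:
```python
from h import *
goto(617.7,7.8,59,173.3)
```

```text
at [617.8   8.   63.3] [1.800e+02 1.000e-01 1.734e+02] t 25.65 units [ 0.   -0.    0.11] yawunits 0.01
```

Emit:
send_rows:
  steps:
    - [[0,0,0.06,0,0],[0,0,0.03,0,0],[0,0,0,0,0],[0,0,0,0,0]]

```text
time_s: 25.98
ee_pos: [617.2, 8.1, 58.9]
ee_rot: [180.0, 0.0, 173.4]
force: [0.5, -0.6, -2.2]
gripper_width: 19.3
gripper_force: 50.0
```

Emit:
send_rows:
  steps:
    - [[0,0,0.03,0,0],[0,0,0,0,0],[0,0,0,0,0]]

```text
time_s: 26.23
ee_pos: [617.3, 8.2, 58.9]
ee_rot: [180.0, 0.1, 173.4]
force: [-2.3, -1.1, 5.7]
gripper_width: 19.6
gripper_force: 50.0
```

Contact made, so I release, back off and check.

Emit:
send_rows:
  steps:
    - [[0,0,0,0,0.6],[0,0,0,0,0.6],[0,0,0,0,0.6],[0,0,0,0,0.6],[0,0,-0.6,0,0.6]]

```text
time_s: 26.65
ee_pos: [613.8, 8.2, 77.3]
ee_rot: [-179.9, -0.6, 173.4]
force: [0.3, 0.8, -0.4]
gripper_width: 50.1
gripper_force: 0.0
```

Emit:
send_rows:
  steps:
    - [[-0.2,0,-0.9,0,0.6],[-0.3,0,-0.9,0,0.6],[-0.4,0,-0.9,0,0.6],[-0.1,0,-0.3,0,0.6],[0,0,0,0,0.6]]

```text
time_s: 27.07
ee_pos: [660.1, 3.4, 205.9]
ee_rot: [179.9, 0.5, 173.4]
force: [-0.1, 1.0, 0.2]
gripper_width: 54.8
gripper_force: 0.0
```

Emit:
send_rows:
  steps:
    - [[0,0,0,0,0.6],[0,0,0,0,0.6],[0,0,0,0,0.6]]

```text
time_s: 27.32
ee_pos: [655.2, 3.6, 199.2]
ee_rot: [-180.0, -0.3, 173.4]
force: [-0.7, -0.4, -0.5]
gripper_width: 54.9
gripper_force: 0.0
```

```bash
cat > chk.py <<'E'
from h import *
for n in ['wrist','scene','side']:
    f=grab(n); print(n,'grip',tall(f,(617,8),60,74,90),'bed+',[ (o['rect'],o['z']) for o in comps(f,masks(f)['white'],12,2000) if abs(o['cen'][0]-616)<60])
    C=cloud(f); m=masks(f)['wood']&(abs(C[...,2]-50)<4)&(abs(C[...,0]-617)<90)&(abs(C[...,1])<90); v,u=np.where(m)
    if len(u)>50: print('  board top',rect(toplane(f,np.c_[u,v],50)))
    if n=='wrist': cv2.imwrite('pics/w6.png',f['bgr'])
    if n!='wrist': print('  sel',tall(f,(528,-330),90,47,62))
goto(527,-298.3,120,90)
E
python3 chk.py
```

```text
wrist grip (array([617.5,   8.3,  58.9,  19.4,  -7.1]), 1457, np.float64(79.2), array([276., 157.])) bed+ [(array([ 6.170e+02, -2.000e-01,  1.455e+02,  1.387e+02,  8.330e+01]), array([10.2, 11.6, 12.7]))]
  board top [618.1  25.7  95.2  54.1  -6.8]
scene grip (array([614.6,   7.1,  59.7,  21.4,  -7.7]), 168, np.float64(79.8), array([305., 219.])) bed+ []
  board top [615.6   4.6 101.3  89.7  -6.8]
  sel (array([ 527.2, -299.3,   25.6,   19.7,    1.2]), 96, np.float64(53.8), array([186., 286.]))
side grip (array([616.6,   9. ,  57.8,  21.9,  -7.2]), 113, np.float64(79.6), array([320., 211.])) bed+ []
  board top [615.9   7.2  97.3  92.5  -6.1]
  sel (array([ 5.267e+02, -2.974e+02,  2.670e+01,  1.830e+01,  5.000e-01]), 79, np.float64(53.9), array([299., 310.]))
at [655.9   3.6 200.2] [-180.    -0.2  173.4] t 27.47 units [ 2.33 -7.87  2.  ] yawunits 12.13
```

View pics/w6.png

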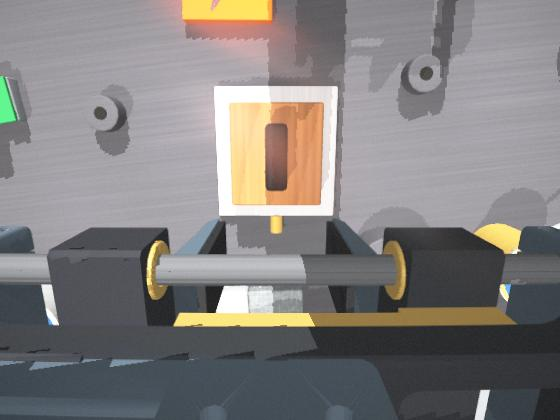

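Board is centred on the bed at (276,153).

Emit:
send_rows:
  steps:
    - [[0,0,0,1,0.6],[0,0,0,1,0.6],[0,0,0,1,0.6],[0,0,0,1,0.6],[0,0,0,1,0.6]]

```text
time_s: 27.88
ee_pos: [656.4, 3.6, 200.9]
ee_rot: [-180.0, -0.1, 138.7]
force: [0.9, -0.7, -0.1]
gripper_width: 54.7
gripper_force: 0.0
```

Emit:
send_rows:
  steps:
    - [[0,0,0,1,0.6],[0,0,0,1,0.6],[0,0,0,1,0.6],[0,0,0,1,0.6],[0,0,0,1,0.6]]

```text
time_s: 28.3
ee_pos: [656.4, 3.6, 200.9]
ee_rot: [-179.9, -0.0, 104.3]
force: [0.1, 0.1, -0.5]
gripper_width: 54.5
gripper_force: 0.0
```

Emit:
send_rows:
  steps:
    - [[0,0,0,1,0.6],[0,0,0,1,0.6],[0,0,0,0.13,0.6],[-0.84,-0.36,0,0,0.6],[-0.84,-0.36,0,0,0.6]]

```text
time_s: 28.72
ee_pos: [627.9, -62.9, 200.8]
ee_rot: [-180.0, -0.0, 90.4]
force: [0.8, -0.2, 0.1]
gripper_width: 54.8
gripper_force: 0.0
```

Emit:
send_rows:
  steps:
    - [[-0.84,-0.36,0,0,0.6],[-0.84,-0.36,0,0,0.6],[-0.84,-0.36,0,0,0.6],[-0.84,-0.36,0,0,0.6],[-0.84,-0.36,0,0,0.6]]

```text
time_s: 29.13
ee_pos: [554.9, -233.0, 201.4]
ee_rot: [-180.0, -0.0, 90.2]
force: [0.3, -0.7, -0.1]
gripper_width: 54.9
gripper_force: 0.0
```

Emit:
send_rows:
  steps:
    - [[-0.84,-0.36,0,0,0.6],[-0.83,-0.34,0,0,0.6],[0,0,0.7,0,0.6],[0,0,0.7,0,0.6],[0,0,0,0,0.6]]

```text
time_s: 29.55
ee_pos: [524.2, -297.3, 140.1]
ee_rot: [-179.5, -0.3, 90.0]
force: [-1.3, 0.8, -1.3]
gripper_width: 54.7
gripper_force: 0.0
```

Run:
```python
from h import *
goto(527,-298.3,28,90)
```

```text
at [ 524.2 -297.3  140.1] [-179.5   -0.3   90. ] t 29.55 units [-0.02  0.07  2.8 ] yawunits 0.01
```

Emit:
send_rows:
  steps:
    - [[0,0.03,0.8,0,0.6],[0,0,0.8,0,0.6],[0,0,0.8,0,0.6],[0,0,0.35,0,0.6],[0,0,0,0,0.6]]

```text
time_s: 29.97
ee_pos: [527.4, -296.8, 32.7]
ee_rot: [-179.7, -0.2, 90.1]
force: [-0.8, 0.2, 0.2]
gripper_width: 54.6
gripper_force: 0.0
```

Emit:
send_rows:
  steps:
    - [[0,0,0,0,0],[0,0,0,0,0],[0,0,0,0,0],[0,0,0,0,0],[0,0,0,0,0]]
  squeeze: 20

```text
time_s: 30.38
ee_pos: [526.8, -298.8, 37.1]
ee_rot: [-179.7, 0.0, 90.1]
force: [-7.9, -1.3, 6.4]
gripper_width: 27.9
gripper_force: 20.0
```

Emit:
send_rows:
  steps:
    - [[-0.4,0,0,0,0],[-0.4,0.02,0,0,0],[-0.4,0.02,0,0,0],[-0.4,0.02,0,0,0],[-0.4,0.02,0,0,0]]

```text
time_s: 30.8
ee_pos: [529.3, -377.9, 37.1]
ee_rot: [-179.6, -0.1, 90.1]
force: [-8.2, 2.9, 8.0]
gripper_width: 28.0
gripper_force: 20.0
```

Emit:
send_rows:
  steps:
    - [[-0.3,0,0,0,0],[0,0,0,0,0],[0,0,0,0,0]]

```text
time_s: 31.05
ee_pos: [529.7, -392.3, 37.2]
ee_rot: [-179.8, 0.1, 90.1]
force: [-8.1, -2.6, 4.8]
gripper_width: 28.0
gripper_force: 20.0
```

Emit:
send_rows:
  steps:
    - [[-0.12,0,0,0,0],[-0.05,0,0,0,0],[0,0,0,0,0],[0,0,0,0,0]]

```text
time_s: 31.38
ee_pos: [529.8, -397.3, 37.1]
ee_rot: [-179.7, -0.0, 90.1]
force: [-7.0, 0.0, 5.7]
gripper_width: 28.1
gripper_force: 20.0
```

Emit:
send_rows:
  steps:
    - [[-0.07,0,0,0,0],[-0.05,0,0,0,0],[0,0,0,0,0],[0,0,0,0,0]]

```text
time_s: 31.72
ee_pos: [529.8, -399.0, 37.1]
ee_rot: [-179.7, -0.3, 90.0]
force: [-6.4, 8.1, 9.3]
gripper_width: 27.8
gripper_force: 20.0
```

Emit:
send_rows:
  steps:
    - [[-0.07,0,0,0,0],[0,0,0,0,0],[0,0,0,0,0]]

```text
time_s: 31.97
ee_pos: [529.9, -399.2, 37.1]
ee_rot: [-179.7, -0.6, 90.0]
force: [-5.6, 15.1, 10.5]
gripper_width: 28.0
gripper_force: 20.0
```

Emit:
send_rows:
  steps:
    - [[0,0,0,0,0.6],[0,0,0,0,0.6],[0,0,0,0,0.6],[0,0,-0.8,0,0.6],[0,0,-0.9,0,0.6]]

```text
time_s: 32.38
ee_pos: [531.1, -404.2, 101.8]
ee_rot: [-179.7, -0.2, 90.0]
force: [0.0, 0.0, 0.3]
gripper_width: 54.1
gripper_force: 0.0
```

Emit:
send_rows:
  steps:
    - [[0,0,-0.9,0,0.6],[0.9,0,-0.2,0,0.6],[0.9,0,0,0,0.6],[0,0,0,0,0.6],[0,0,0,0,0.6]]

```text
time_s: 32.8
ee_pos: [532.8, -332.0, 148.5]
ee_rot: [179.9, 0.1, 90.1]
force: [0.6, 0.2, 0.0]
gripper_width: 54.6
gripper_force: 0.0
```

Run:
```python
from h import *
for n in ['scene','side']:
    f=grab(n); print(n,'sel',tall(f,(528,-380),90,47,62),'valve',tall(f,(540,362),60,42,60))
goto(540,362,215,152)
```

```text
scene sel (array([ 531.2, -398.5,   27.5,   20.1,    4. ]), 122, np.float64(53.3), array([152., 317.])) valve (array([540.2, 361.4,  46. ,  18.7, -20.1]), 84, np.float64(49.9), array([362., 142.]))
side sel (array([ 530.2, -397.8,   27.3,   19.7,    0.6]), 96, np.float64(52.9), array([304., 350.])) valve (array([540. , 362.2,  44. ,  18.2, -23. ]), 54, np.float64(51.8), array([286., 142.]))
at [ 532.7 -333.6  147.8] [1.8e+02 1.0e-01 9.0e+01] t 32.9 units [17.39  0.18 -1.68] yawunits -9.02
```

Emit:
send_rows:
  steps:
    - [[0.5,0,-0.6,0,0.5],[0.7,0,-0.6,0,0.5],[0.92,0,0,0,0.5],[0.92,0,0,0,0.5],[0.92,0,0,0,0.5]]

```text
time_s: 33.32
ee_pos: [532.8, -174.7, 195.7]
ee_rot: [179.9, 0.0, 89.9]
force: [0.2, 0.9, 0.4]
gripper_width: 45.4
gripper_force: 0.0
```

Emit:
send_rows:
  steps:
    - [[0.92,0,0,0,0.5],[0.92,0,0,0,0.5],[0.92,0,0,0,0.5],[0.92,0,0,0,0.5],[0.92,0,0,0,0.5]]

```text
time_s: 33.73
ee_pos: [533.0, 10.1, 195.4]
ee_rot: [180.0, 0.0, 89.9]
force: [0.7, -0.2, -0.1]
gripper_width: 45.6
gripper_force: 0.0
```

Emit:
send_rows:
  steps:
    - [[0.92,0,0,0,0.5],[0.92,0,0,0,0.5],[0.92,0,0,0,0.5],[0.92,0,0,0,0.5],[0.92,0,0,0,0.5]]

```text
time_s: 34.15
ee_pos: [533.4, 194.5, 195.3]
ee_rot: [180.0, 0.0, 89.9]
force: [0.3, -0.7, 1.1]
gripper_width: 45.4
gripper_force: 0.0
```

Emit:
send_rows:
  steps:
    - [[0.92,0.1,0,0,0.5],[0.72,0.1,0,0,0.5],[0,0,0,0,0.5],[0,0,0,0,0.5],[0,0,0,0,0.5]]

```text
time_s: 34.57
ee_pos: [540.9, 258.1, 195.0]
ee_rot: [-180.0, 0.1, 90.0]
force: [-0.1, -1.0, 0.0]
gripper_width: 45.4
gripper_force: 0.0
```

Run:
```python
from h import *
f=grab('wrist'); cv2.imwrite('pics/w7.png',f['bgr']); print(tall(f,(540,362),60,45,60),tall(f,(540,362),60,8.5,16))
for o in comps(f,masks(f)['red'],52,50): print(*o.values())
print(env.state()['qpos'].round(1)); goto(540,362,120,152)
```

```text
(array([540.4, 364.8,  48.1,  16.5, -21.8]), 990, np.float64(51.8), array([273.,  81.])) (array([540.7, 364.3,  83.5,  82.9,  30.8]), 3307, np.float64(11.7), array([274.,  86.]))
[274.  85.] 772 [42.9 51.8 52.9] [541.6 361.3] [540.3 362.9  17.2  46.2  67.9]
[24.4 21.2 88.1 -0.  70.8 24.5]
at [540.8 257.7 195.2] [-1.80e+02  1.00e-01  8.99e+01] t 34.62 units [ 2.61 -0.02  1.88] yawunits -9.03
```

View pics/w7.png

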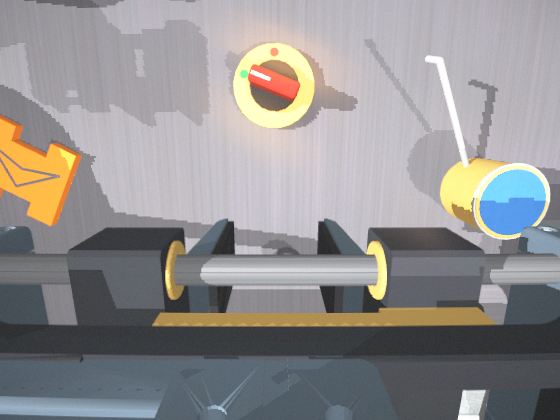

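The valve is at (274,85), bar yaw ≈ -22°, pointer at the green dot and the red dot clockwise from it.

Emit:
send_rows:
  steps:
    - [[0,0,0,-1,0.5],[0,0,0,-1,0.5],[0,0,0,-1,0.5],[0,0,0,-1,0.5],[0,0,0,-1,0.5]]

```text
time_s: 35.03
ee_pos: [540.8, 257.3, 195.7]
ee_rot: [180.0, 0.0, 124.6]
force: [0.6, -0.4, -0.6]
gripper_width: 45.4
gripper_force: 0.0
```

Emit:
send_rows:
  steps:
    - [[0,0,0,-1,0.5],[0,0,0,-1,0.5],[0,0,0,-1,0.5],[0,0,0,-1,0.5],[0,0,0,-0.88,0.5]]

```text
time_s: 35.45
ee_pos: [540.8, 257.2, 195.8]
ee_rot: [-180.0, 0.0, 158.1]
force: [0.3, 0.1, -0.2]
gripper_width: 45.7
gripper_force: 0.0
```

Emit:
send_rows:
  steps:
    - [[0.33,0.82,0,0,0.5],[0.33,0.82,0,0,0.5],[0.34,0.83,0,0,0.5],[0,0,0.8,0,0.5],[0,0,0.8,0,0.5]]

```text
time_s: 35.87
ee_pos: [542.3, 366.9, 132.9]
ee_rot: [179.7, 0.2, 158.0]
force: [0.2, -0.4, -1.5]
gripper_width: 45.4
gripper_force: 0.0
```

Emit:
send_rows:
  steps:
    - [[0,0,0.6,0,0.5],[0,0,0,0,0.5],[0,0,0,0,0.5],[0,0,0,0,0.5]]

```text
time_s: 36.2
ee_pos: [542.0, 365.3, 109.5]
ee_rot: [179.9, 0.1, 157.8]
force: [-0.2, 0.3, 0.6]
gripper_width: 45.6
gripper_force: 0.0
```

Run:
```python
from h import *
goto(540.4,364.4,26,158)
```

```text
at [542.  365.3 109.5] [1.799e+02 1.000e-01 1.578e+02] t 36.2 units [ 0.03 -0.04  2.09] yawunits -0.02
```

Emit:
send_rows:
  steps:
    - [[0.03,-0.03,0.8,0,0.5],[0,0,0.8,0,0.5],[0,0,0.45,0,0.5],[0,0,0,0,0.5],[0,0,0,0,0.5]]

```text
time_s: 36.62
ee_pos: [540.0, 365.2, 27.1]
ee_rot: [179.9, 0.1, 157.9]
force: [-0.4, 0.6, -0.3]
gripper_width: 45.7
gripper_force: 0.0
```

Emit:
send_rows:
  steps:
    - [[0,0,0,0,0],[0,0,0,0,0],[0,0,0,0,0],[0,0,0,0,0],[0,0,0,0,0]]
  squeeze: 40

```text
time_s: 37.03
ee_pos: [539.0, 364.9, 26.5]
ee_rot: [-180.0, 0.0, 158.0]
force: [0.5, 0.9, 8.0]
gripper_width: 15.7
gripper_force: 40.0
```

Emit:
send_rows:
  steps:
    - [[0,0,0,0.5,0],[0,0,0,0.8,0],[0,0,0,0.8,0],[0,0,0,0.8,0],[0,0,0,0,0]]

```text
time_s: 37.45
ee_pos: [539.1, 364.8, 26.5]
ee_rot: [180.0, 0.0, 137.9]
force: [-0.3, -1.9, 6.3]
gripper_width: 15.9
gripper_force: 40.0
```

Emit:
send_rows:
  steps:
    - [[0,0,0,0.9,0],[0,0,0,0.9,0],[0,0,0,0.9,0],[0,0,0,0.9,0],[0,0,0,0.9,0]]

```text
time_s: 37.87
ee_pos: [539.0, 364.8, 26.5]
ee_rot: [180.0, 0.0, 106.9]
force: [-0.6, -2.3, 6.8]
gripper_width: 15.5
gripper_force: 40.0
```

Emit:
send_rows:
  steps:
    - [[0,0,0,0.9,0],[0,0,0,0.9,0],[0,0,0,0.9,0],[0,0,0,0,0],[0,0,0,0,0]]

```text
time_s: 38.28
ee_pos: [539.0, 364.8, 26.6]
ee_rot: [180.0, 0.0, 88.6]
force: [-1.0, -2.3, 6.4]
gripper_width: 15.8
gripper_force: 40.0
```

Emit:
send_rows:
  steps:
    - [[0,0,0,0,0.5],[0,0,0,0,0.5],[0,0,0,0,0.5],[0,0,0,0,0.5],[0,0,-0.7,0,0.5]]

```text
time_s: 38.7
ee_pos: [535.5, 362.9, 48.3]
ee_rot: [-179.5, 0.4, 88.5]
force: [-0.3, -0.6, -1.5]
gripper_width: 44.3
gripper_force: 0.0
```

Emit:
send_rows:
  steps:
    - [[0,0,-0.9,0,0.5],[-0.2,0,-0.9,0,0.5],[-0.6,0,-0.9,0,0.5],[-0.9,0,-0.4,0,0.5],[-0.9,0,0,0,0.5]]

```text
time_s: 39.12
ee_pos: [538.5, 262.9, 181.1]
ee_rot: [179.5, -0.3, 88.6]
force: [1.1, -0.9, -1.1]
gripper_width: 45.5
gripper_force: 0.0
```

Emit:
send_rows:
  steps:
    - [[0,0,0,0,0.5],[0,0,0,0,0.5],[0,0,0,0,0.5]]

```text
time_s: 39.37
ee_pos: [536.1, 262.2, 175.9]
ee_rot: [-180.0, -0.0, 88.5]
force: [-0.3, 0.5, 0.1]
gripper_width: 45.8
gripper_force: 0.0
```

```bash
python3 chk.py
python3 - <<'E'
from h import *
f=grab('wrist'); a=f['bgr'][:240]; b=grab('scene')['bgr'][180:420]; print(tall(f,(540,364),60,45,60)); cv2.imwrite('pics/fin.png',np.vstack([a,b]))
E
```

```text
wrist grip None bed+ []
scene grip (array([615. ,   7.5,  59.1,  21.7,  -6.1]), 177, np.float64(79.6), array([305., 220.])) bed+ []
  board top [615.5   5.2 101.2  91.3  -6.5]
  sel (array([ 530.4, -399. ,   29.9,   19.9,    2.4]), 117, np.float64(53.9), array([152., 317.]))
side grip (array([616.5,   8.4,  57.5,  21. ,  -7.2]), 111, np.float64(80.1), array([319., 211.])) bed+ []
  board top [615.9   7.3  97.3  93.   -6.1]
  sel (array([ 530. , -397.5,   27.3,   20.3,    4.6]), 95, np.float64(53.1), array([304., 350.]))
at [536.  263.  175.5] [-180.     0.    88.6] t 39.52 units [-14.03   0.13   1.39] yawunits -0.21
(array([540.4, 364.9,  48.4,  15.7,  88.8]), 1109, np.float64(51.7), array([276.,  84.]))
```

View pics/fin.png

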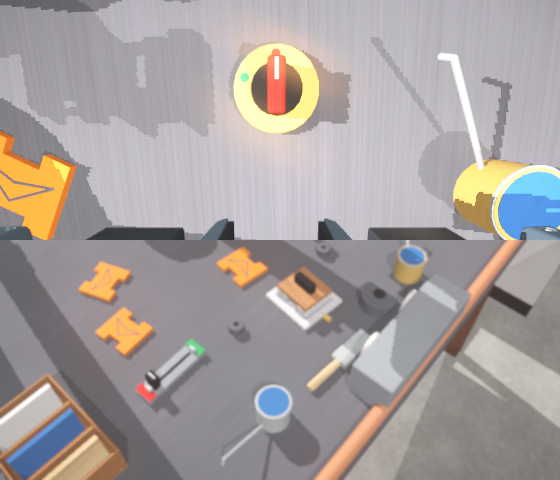

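The valve pointer is on the red dot at (276,60), the selector is at the red end (152,378), and the board is on the pile at (305,285). I see no other white plates.

```bash
python3 -c "
from h import *
print(env.job_done())"
```

```text
the job is handed in; nothing more can be done
None
```

All steps were carried out in order and the job was handed in at about 39.5 s; the last images show the board square on the two stacked plates, the selector at its red stop and the valve pointer on the red dot, but the hand-in returned no verdict.

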